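# Latch the office storage tub

### The arm

A 6-joint arm with a two-finger parallel gripper is mounted at the origin on the work surface. World frame = base frame: x ahead of the robot, y to its left, z up, the work surface at z = 0. Lengths are in mm, angles in rad, forces in N, time in s.
With the tool pointing down it reaches from about 350 to 875 mm from the base axis. Payload 4.2 kg.
Tool frame: the origin (TCP) lies on the centre line of the jaws, within the pads' length; the fingertips stand 22 mm ahead of it and the grasp point (between the pads) lies 3 mm ahead of it (arm.nose_length is the distance from the TCP to the fingertips, in mm); z points along the fingers, x is the direction in which the jaws open and shut, and the axes are right-handed (so a half turn about z gives the same grasp; the last joint's range is limited). The gripper opens to 85 mm and grips with 20 to 120 N. Pads are 22 mm wide; open, the fingers measure 114 mm over their backs; the gripper's body (76 mm by 85 mm) begins 54 mm behind the grasp point. The pads swing forward as they close: fully open they stand 13 mm farther back than shut.
Start: joints at [0.259, 0.385, 0.008, 0, -1.194, -0.259], TCP at [624.979, 0.025, 253.312] pointing down, gripper open.
Joint ranges: [-3.14, 3.14], [-1.21, 2.06], [-1.07, 1.41], [-3.16, 2.05], [-2.99, -0.16], [-3.1, 3.1]. Speed limits (rad/s): [2.79, 2.79, 3.14, 3.14, 3.14, 3.14].

### API

Orientations are given as a unit quaternion [x, y, z, w].
In Python, from bench import telemetry, get_image, workorder, nets, arm gives the robot as it stands.
- The arm moves only by the tool apply_moves, never from a script. Its argument "steps" is a list of rows, each an object with "hand": the opening, from 0 (shut) to 1 (fully open); "xyz": the shift along the tool's x, y, z in cm, a list of three; "delta_rot": the turn, a rotation vector about the tool's x, y, z in rad, a list of three. In form: [{"hand": hand, "xyz": [x, y, z], "delta_rot": [wx, wy, wz]}, ...]. A call has 1 to 12 rows; each row is the pose to reach, as a shift and turn from the pose commanded when the call began, along the tool's axes at that moment; what a row does not reach only later rows make up. A row lasts 1/12 s, in which the tool goes at most 41.7 mm and 7.16 degrees, less where a joint would pass 70% of its speed; a pose out of reach is approached as far as the arm can. A call with a gripper value outside its range is refused whole. The fingers move at their own pace and stop on an object; the grip force is fixed at half the most. Time passes only in rows, so rows that repeat a pose let the fingers close. It gives the time, the measured TCP pose, the force and the opening at its end, in the units of the state.
- telemetry.read_state(): the state, without advancing time (a new reading comes with each control period).
- get_image(name): name is "scene" or "side" or "wrist"; returns a dict with "frame" (480x640x3 uint8, blue, green, red), "fx", "fy", "cx", "cy" (pixels), "origin" and "orientation" of the camera in the world. Camera axes: x right, y down, z forward; pixel columns grow to the right and rows downward; lengths in mm; the calibration is good to about 2 mm. A picture is of the moment at which its call begins. There is no depth.
- workorder.job_done(): hands the job in, once; it reports no verdict.
Trained networks look in a picture, given as the dict that the camera call returned (one of the last four; its "shot" number tells which), for a name from the list of things; names that differ only in an ending like _2 or _b are one class to them, and where a whole thing is asked for, a point or a joint stands for the part that bears it (a point fixed in the world has none). Each returns a list of dicts, best first, with "confidence" (0 to 1); they miss things now and then, are a little off and sometimes report something else, mostly with a low value. They report only what shows in the picture. A call takes as long as a camera call.
- nets.recognise(picture, label): "xyz" ([x, y, z] in mm, in world coordinates, good to about 4 mm: the middle of the surface that is visible of it).
- nets.outline_of(picture, label): "pixels" (480x640 bool, what is visible of it).
- nets.pinpoint(picture, label): "xyz" ([x, y, z] in mm, in world coordinates, good to about 4 mm: a listed point, or the origin of a listed thing).
The state is a dict: "clock": time; "joints": joint angles; "joint_vel": joint speeds; "joint_efforts": joint torques, N m; "position": TCP position; "ee_rot": TCP orientation; "contact_force": force on the tool from outside, world axes, zero at the start; "wrist_torque": the same for the moment, N m; "gripper_width": finger opening in mm.
Only numpy, scipy, OpenCV 4.12 (cv2) and the standard library are available. Lean on these libraries where they do the work, as an engineer would, in place of code of your own. Each camera call takes 0.05 s, during which the arm holds its last target.

### The job

The lid of the white storage tub under the clear desk riser stands ajar on its springy seal. Hook the draw bar of its latch over the keeper on the lid, so that the crossbar drops in behind the two prongs while the lever is still up, then press the lever down until it snaps flat and the lid is pulled tight; let go, and leave the other things in place.

Things in the scene. Friction and masses are not known exactly. Their poses are not given: they have to be found in the camera images.
- latch_pivot (a point): The fixed hinge pin of the latch lever, low on the tub's sloping front (rising 38 degrees). Axes: x up the slope towards the lid, y along the pin across the tub, z out of the slope. The slope's surface is 22 mm behind it along z.
- lever (a joint): Lever angle A about latch_pivot: 0 flat (hard stop, past dead centre, held there by the lid's pull), growing as it lifts, at most 2.3. The lever points from the pin along (-cos(A-0.244), 0, sin(A-0.244)) in latch_pivot's axes and stays where left (light friction). Dead centre is near 0.25. Hooked, pressing its pad takes up to about 10 N.
- lever_pad (a point): Middle of the pressed face of the lever's steel plate, 50 mm from latch_pivot (plate 40 mm wide, 6 mm thick, 30 to 66 mm from the pin). With the lever up this face looks up the slope; with it flat, out of the slope.
- tab (a point): Centre of the steel grip tab on the draw bar: 10 mm thick across y, 24 long, 26 high. The draw bar hinges on the lever, 20 mm from latch_pivot along the way the lever points, and stays where left (light friction). Axes are the draw bar's: x from its hinge to the crossbar, y across, z as the tab stands. The tab's centre is 52 mm along x and 17 mm along z from that hinge.
- crossbar (a point): Middle of the round crossbar (8 mm thick, 52 mm long across y) at the free end of the T-shaped draw bar (10 mm wide), 99.5 mm from its hinge; same axes as the tab.
- keeper_seat (a point): Where the crossbar's middle sits in the steel keeper on the lid. x up the slope, y across, z out. Two prongs 18 mm apart (the draw bar goes between) have faces at x = -4 mm, are 5 mm thick, tops at z = +10.5 mm; lips overhang to x = +0.5 mm at z = 7.5 to 10.5. A saddle at z = -4 mm lies under the seat, open towards +x. The crossbar goes over the lips, down behind and back against the prongs.
- lid (a joint): Angle of the lid about its hinge at the tub's back, 160 mm from the keeper: 0 is clamped fully down, about 0.06 is ajar on the uncompressed seal, which pushes back with about 40 N m per rad.
- tape: Roll of tape lying on the table, 72 mm across, 24 mm high; origin under its centre. Leave it.
- stapler: Black stapler, 140 x 36 x 47 mm; origin under its middle. Leave it.
- mug: White mug, 80 mm across, 95 mm high; origin under its centre. Leave it.
- punch: Two-hole punch, 100 x 120 x 62 mm; origin under its middle. Leave it.
- calculator: Grey desk calculator, 150 x 85 x 17 mm; origin under its middle. Leave it.
- carton: Small carton on the riser, 70 x 90 x 60 mm; origin under its middle. Leave it.
- notes: Block of note paper on the riser, 76 x 76 x 30 mm; origin under its middle. Leave it.
- tub: White storage tub with sloping front, 260 mm wide, 268 deep, 174 high, fixed to the table. Origin on the table under the latch; x points to its back, z up.
- riser: Fixed desk riser over the tub, 360 mm wide: wooden sides at the back and a clear plastic board, 285 to 295 mm above the table, whose front edge is 150 mm in front of this origin (origin on the table; x points to the back), above the grip tab. So at the tab the hand must lean to the front, 30 to 45 degrees from upright, fingers closing across the draw bar.

How it is judged:
By the outcome, as a careful person would: the job done as asked, in the order asked, and still so for the second after the job is handed in, with the robot touching nothing.
It also fails if it takes over 48 s, if anything falls off the work surface, if the arm or the gripper's body presses on something with over 40 N, if the wrist force passes 120 N, or if a joint passes its speed limit or range.

## Working session

There is one attempt and no reset: what is moved stays moved. The work goes in short steps, Python scripts to look and compute and a tool call to move; the robot and the scene stay as the last step left them, time stands still between calls to the robot, and variables do not carry over. Pictures are saved under pics/ and viewed, and the job is handed in when it is done.

Besides the shell and the picture viewer there is one more tool, called as a command line: name --argument value ..., lists and objects as JSON in quotes. apply_moves: Moves the arm, as the interface text tells. Its arguments: {"type":"object","properties":{"steps":{"type":"array"}},"required":["steps"]}

```bash
ls; mkdir -p pics
cat > h.py <<'E'
import numpy as np, cv2
from scipy.spatial.transform import Rotation as R
from bench import telemetry, get_image, workorder, nets, arm
def P(im): return R.from_quat(im['orientation']).as_matrix(), np.array(im['origin'])
def proj(im,p):
    M,o=P(im); c=M.T@(np.array(p)-o); return np.array([im['fx']*c[0]/c[2]+im['cx'], im['fy']*c[1]/c[2]+im['cy']])
def ray(im,u,v):
    M,o=P(im); d=M@np.array([(u-im['cx'])/im['fx'],(v-im['cy'])/im['fy'],1]); return o,d/np.linalg.norm(d)
def tri(l):
    A=np.zeros((3,3));b=np.zeros(3)
    for im,u,v in l:
        o,d=ray(im,u,v); Q=np.eye(3)-np.outer(d,d); A+=Q;b+=Q@o
    return np.linalg.solve(A,b)
E
python3 - <<'E'
from h import *
print({k:np.round(v,3) for k,v in telemetry.read_state().items()})
print(dir(arm), arm.nose_length)
for n in ["scene","side","wrist"]:
    im=get_image(n); cv2.imwrite(f'pics/{n}0.png',im['frame'])
    print(n,im['fx'],np.round(im['origin'],1),np.round(P(im)[0],2).tolist())
    for l in ["latch_pivot","lever_pad","tab","crossbar","keeper_seat","riser","tub"]:
        try:
            r=nets.pinpoint(im,l); print(l,[(np.round(x['xyz'],1).tolist(),round(x['confidence'],2)) for x in r[:2]])
        except Exception as e: print(l,e)
E
```

```text
pics
{'clock': np.float64(0.0), 'joints': array([ 0.259,  0.386,  0.007, -0.   , -1.194, -0.259]), 'joint_vel': array([0.001, 0.   , 0.001, 0.001, 0.001, 0.   ]), 'joint_efforts': array([-1.0000e-03, -3.9229e+01,  1.8840e+01,  4.1860e+00, -5.0000e-03,
        0.0000e+00]), 'position': array([6.24468e+02, 1.90000e-02, 2.52222e+02]), 'ee_rot': array([ 0.   ,  1.   , -0.   , -0.001]), 'contact_force': array([ 0.391, -0.645, -0.908]), 'wrist_torque': array([ 0.003,  0.03 , -0.028]), 'gripper_width': np.float64(85.109)}
['IKError', '__class__', '__delattr__', '__dict__', '__dir__', '__doc__', '__eq__', '__format__', '__ge__', '__getattribute__', '__getstate__', '__gt__', '__hash__', '__init__', '__init_subclass__', '__le__', '__lt__', '__module__', '__ne__', '__new__', '__reduce__', '__reduce_ex__', '__repr__', '__setattr__', '__sizeof__', '__str__', '__subclasshook__', '__weakref__', 'nose_length'] 22.0
scene 562.4873215484442 [1037.3 -763.8 1058.8] [[0.82, 0.43, -0.38], [0.57, -0.59, 0.56], [0.02, -0.68, -0.73]]
latch_pivot [([627.3, 7.6, 119.5], 0.86)]
lever_pad [([625.7, -16.5, 160.0]
[... 322 characters left out ...]
, 164.1], 0.86), ([573.6, -392.3, 0.6], 0.65)]
tab [([628.7, 6.9, 192.1], 0.48)]
crossbar [([631.3, 44.1, 223.2], 0.52)]
keeper_seat [([632.5, 71.8, 176.6], 0.73)]
riser [([626.6, 6.1, 190.7], 0.58), ([524.1, -100.0, 1.4], 0.24)]
tub [([625.4, 24.6, -0.7], 0.97), ([564.6, 222.6, 298.2], 0.55)]
wrist 360.63804360999234 [624.1 -80.  373. ] [[-1.0, -0.0, 0.0], [-0.0, 0.95, 0.31], [-0.0, 0.31, -0.95]]
latch_pivot [([626.4, 7.2, 119.1], 0.8), ([630.8, 23.2, -2.4], 0.45)]
lever_pad [([625.6, -19.0, 160.5], 0.84)]
tab [([628.6, 9.5, 189.9], 0.62)]
crossbar [([628.8, 41.5, 224.6], 0.75)]
keeper_seat [([630.7, 71.8, 180.0], 0.67)]
riser [([627.9, 41.8, 224.9], 0.49)]
tub [([628.6, 21.8, -2.3], 0.91)]
```

View pics/scene0.png

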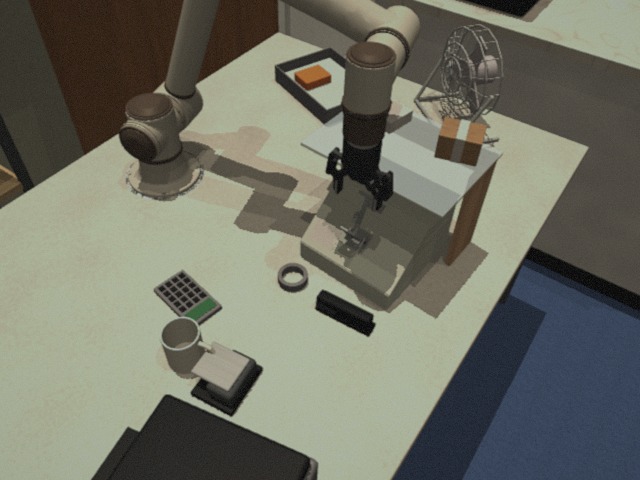

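View pics/side0.png

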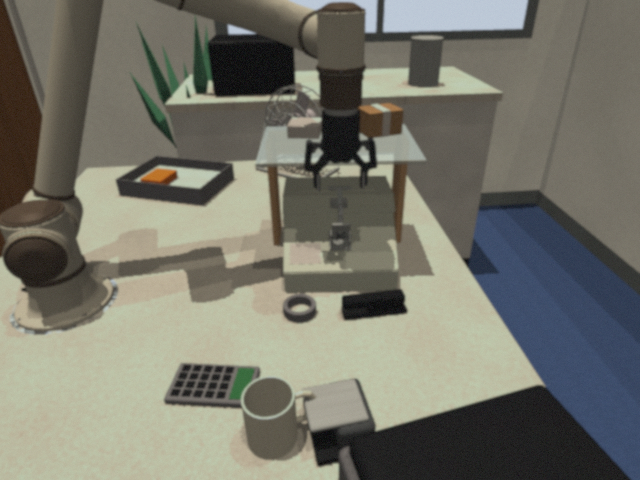

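View pics/wrist0.png

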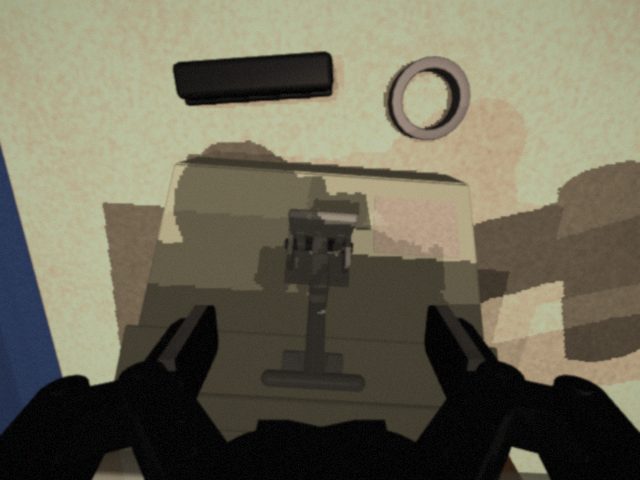

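The hand hovers in front of the riser board; wrist view shows the draw bar standing up with its crossbar at about (313,380) and the lever at (320,215). Next I'll get the tub's yaw and the board edge from the stills.

Run:
```python
from h import *
S=get_image("scene");D=get_image("side");W=get_image("wrist")
for nm,a,b in [("boardL",(301,146),(259,159)),("boardR",(441,214),(423,159))]:
    p=tri([(S,*a),(D,*b)]); print(nm,np.round(p,1),proj(S,p),proj(D,p))
def crop(im,name,c,w,h,s):
    x,y=c; f=im['frame'][y-h:y+h,x-w:x+w]; cv2.imwrite(name,cv2.resize(f,None,fx=s,fy=s,interpolation=cv2.INTER_CUBIC))
crop(S,'pics/s1.png',(370,220),100,75,4)
crop(D,'pics/d1.png',(340,210),100,75,4)
crop(W,'pics/w1.png',(320,300),130,100,3)
print(telemetry.read_state()['clock'])
```

```text
boardL [463.4  18.7 304.9] [300.22402536 144.14179309] [260.48891295 160.55629129]
boardR [802.9  16.9 292.9] [441.03637701 214.15489712] [422.90328331 158.89019097]
1.35
```

View pics/d1.png

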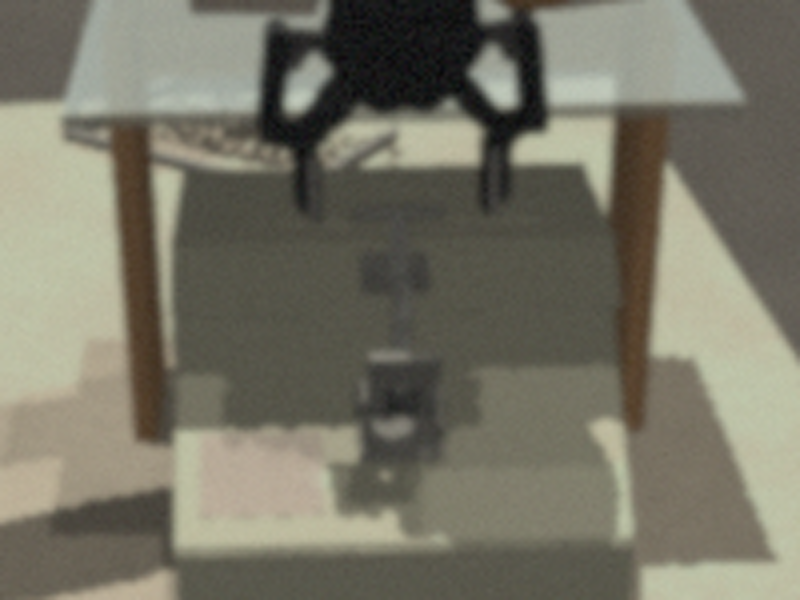

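View pics/s1.png

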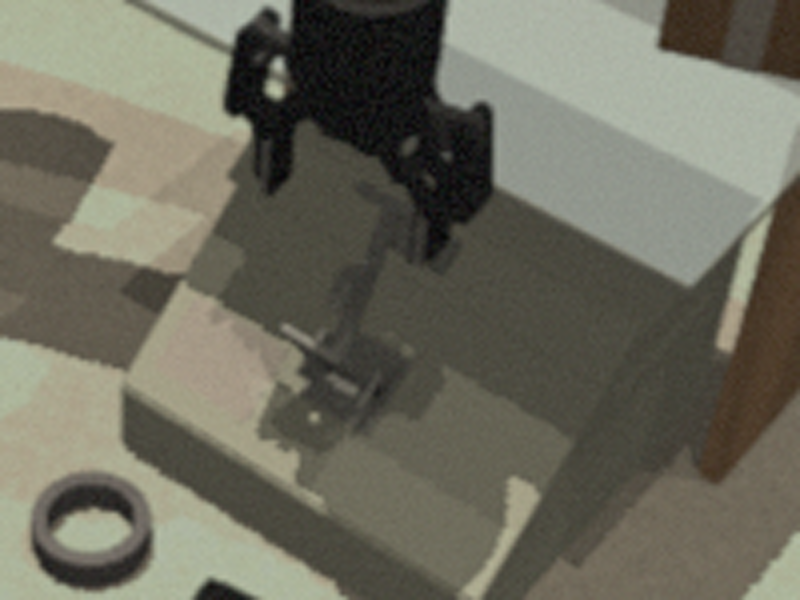

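View pics/w1.png

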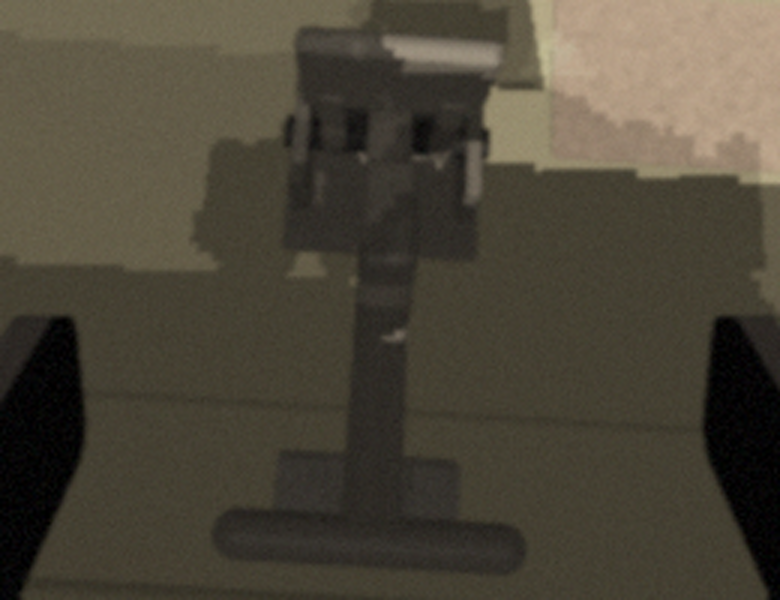

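```bash
cat >> h.py <<'E'
UX=lambda yaw: np.array([np.cos(yaw),np.sin(yaw),0])
def latch_axes(yaw,sl=np.radians(38)):
    f=UX(yaw); X=np.cos(sl)*f+np.sin(sl)*np.array([0,0,1]); Z=-np.sin(sl)*f+np.cos(sl)*np.array([0,0,1]); Y=np.cross(Z,X); return np.array([X,Y,Z]).T
def tool_R(yaw,t):
    f=UX(yaw); z=np.sin(t)*f-np.cos(t)*np.array([0,0,1]); x=np.cross(f,[0,0,1])*-1  # along latch Y
    y=np.cross(z,x); return np.array([x,y,z]).T
def delta(R0,p0,R1,p1):
    d=R0.T@(np.array(p1)-np.array(p0))/10; w=R.from_matrix(R0.T@R1).as_rotvec(); return np.round(d,2).tolist(),np.round(w,3).tolist()
def now():
    s=telemetry.read_state(); return R.from_quat(s['ee_rot']).as_matrix(),np.array(s['position']),s
E
python3 - <<'E'
from h import *
R0,p0,s=now()
yaw=np.radians(86); t=np.radians(40)
R1=tool_R(yaw,t); print(R1.round(2))
tab=np.array([626.5,7,190.5]); p1=tab-85*R1[:,2]; print(p1)
print(delta(R0,p0,R1,p1))
E
```

```text
[[-1.    0.05  0.04]
 [ 0.07  0.76  0.64]
 [-0.    0.64 -0.77]]
[622.68871925 -47.50385397 255.61377767]
([0.23, -4.75, -0.23], [-0.698, -0.024, 0.067])
```

apply_moves --steps '[{"hand": 1,"xyz": [0,-3,0],"delta_rot": [0,0,0]},{"hand": 1,"xyz": [0,-6,0],"delta_rot": [0,0,0]},{"hand": 1,"xyz": [0.2,-6,-0.2],"delta_rot": [-0.115,0,0.01]},{"hand": 1,"xyz": [0.2,-6,-0.2],"delta_rot": [-0.23,0,0.02]},{"hand": 1,"xyz": [0.2,-6,-0.2],"delta_rot": [-0.345,-0.01,0.03]},{"hand": 1,"xyz": [0.2,-6,-0.2],"delta_rot": [-0.46,-0.02,0.045]},{"hand": 1,"xyz": [0.2,-6,-0.2],"delta_rot": [-0.575,-0.02,0.055]},{"hand": 1,"xyz": [0.2,-6,-0.2],"delta_rot": [-0.66,-0.02,0.063]},{"hand": 1,"xyz": [0.2,-6,-0.2],"delta_rot": [-0.698,-0.024,0.067]},{"hand": 1,"xyz": [0.2,-6,-0.2],"delta_rot": [-0.698,-0.024,0.067]},{"hand": 1,"xyz": [0.2,-6,-0.2],"delta_rot": [-0.698,-0.024,0.067]}]'

```text
clock: 2.27
position: [623.0, -60.8, 254.9]
ee_rot: [0.033, 0.939, 0.341, 0.012]
contact_force: [0.0, 0.1, 0.6]
gripper_width: 85.7
```

Run:
```python
from h import *
R0,p0,s=now(); print(s['clock'],p0.round(1),R0.round(3).tolist(),s['joints'].round(2) if hasattr(s['joints'],'round') else s['joints'])
res={}
for n in ["wrist","side","scene"]:
    im=get_image(n); cv2.imwrite(f'pics/{n}2.png',im['frame'])
    np.save(f'{n}2.npy',np.r_[im['fx'],im['cx'],im['cy'],im['origin'],im['orientation']])
    for l in ["latch_pivot","lever_pad","tab","crossbar","keeper_seat"]:
        r=nets.pinpoint(im,l); print(n,l,[(np.round(x['xyz'],1).tolist(),round(x['confidence'],2)) for x in r[:1]])
```

```text
2.2667 [623.  -60.8 254.9] [[-0.997, 0.055, 0.045], [0.071, 0.765, 0.64], [0.001, 0.642, -0.767]] [-0.18  0.47  0.24 -0.7  -1.46  0.23]
wrist latch_pivot [([624.7, 5.7, 116.6], 0.86)]
wrist lever_pad [([622.1, -19.8, 165.0], 0.73)]
wrist tab [([629.1, 8.7, 190.3], 0.68)]
wrist crossbar [([629.2, 41.3, 224.4], 0.7)]
wrist keeper_seat [([626.0, 71.6, 179.6], 0.81)]
side latch_pivot [([627.2, 9.8, 121.7], 0.76)]
side lever_pad [([627.2, -16.4, 163.7], 0.8)]
side tab [([629.0, 8.2, 189.0], 0.55)]
side crossbar [([630.6, 46.4, 221.7], 0.74)]
side keeper_seat [([631.8, 73.5, 177.3], 0.83)]
scene latch_pivot [([628.0, 10.2, 119.3], 0.82)]
scene lever_pad [([629.4, -16.7, 161.6], 0.69)]
scene tab [([627.5, 5.5, 190.2], 0.58)]
scene crossbar [([628.1, 45.8, 225.4], 0.7)]
scene keeper_seat [([632.4, 73.2, 185.2], 0.87)]
```

View pics/wrist2.png

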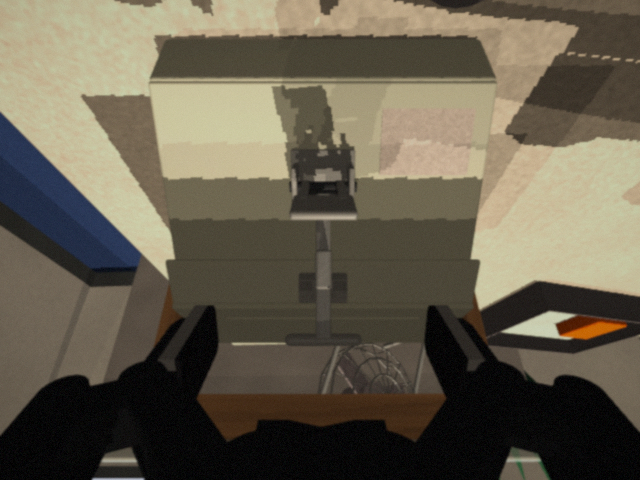

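View pics/side2.png

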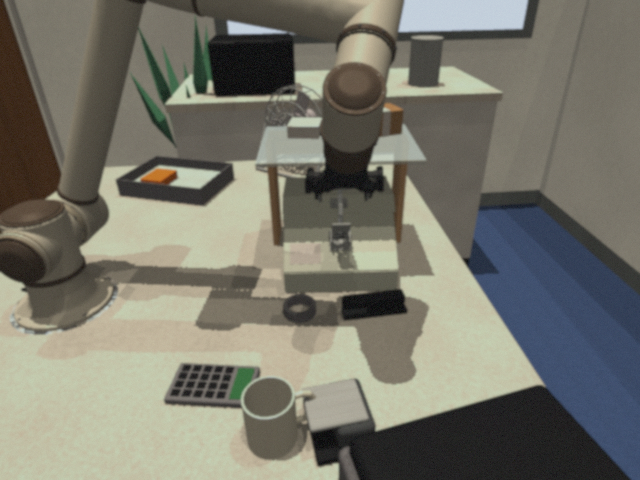

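Wrist view is now square to the tub: lever plate at about (323,205), tab at (323,268), keeper (323,288), crossbar (323,340). I'll fit the linkage to all detections.

```bash
cat >> h.py <<'E'
obs={'pivot':(626.7,8.0,119.8),'pad':(625.7,-17.7,162.5),'tab':(627.7,7.3,190.1),'cross':(629.6,43.8,223.9),'keeper':(630.7,72.4,179.7)}
def model(p,a,th,L):
    u=np.array([-np.cos(a),0,np.sin(a)]); h=20*u
    bx=np.array([np.cos(th),0,np.sin(th)]); bz=np.array([-np.sin(th),0,np.cos(th)])
    return {'pivot':p,'pad':p+L@(50*u),'hinge':p+L@h,'tab':p+L@(h+52*bx+17*bz),'cross':p+L@(h+99.5*bx)}
E
python3 - <<'E'
from h import *
from scipy.optimize import least_squares
def f(q):
    L=latch_axes(np.radians(q[3])); m=model(q[:3],q[4],q[5],L)
    r=[m[k]-np.array(obs[k]) for k in ('pivot','pad','tab','cross')]
    k=L.T@(np.array(obs['keeper'])-q[:3]); 
    return np.r_[np.concatenate(r),k[1],0.5*(q[3]-86)]
s=least_squares(f,[627,8,120,86,1.67,.4]); q=s.x
print(q.round(3), s.fun.round(1)); L=latch_axes(np.radians(q[3])); print('A',q[4]+.244,'keeper',L.T@(np.array(obs['keeper'])-q[:3]))
m=model(q[:3],q[4],q[5],L); print({k:v.round(1).tolist() for k,v in m.items()})
for n in ["wrist","side","scene"]:
    v=np.load(f'{n}2.npy'); im=dict(fx=v[0],fy=v[0],cx=v[1],cy=v[2],origin=v[3:6],orientation=v[6:10])
    I=cv2.imread(f'pics/{n}2.png')
    pts=[m['pivot'],m['pad'],m['tab'],m['cross'],np.array(obs['keeper'])]
    cr=[m['cross']+L[:,1]*y for y in(-26,26)]
    uv=[proj(im,x) for x in pts]
    c=np.mean(uv,0).astype(int); w,h,sc=(80,100,3) if n=='wrist' else (60,50,6)
    x0,y0=c-[w,h]; C=cv2.resize(I[y0:y0+2*h,x0:x0+2*w],None,fx=sc,fy=sc,interpolation=cv2.INTER_CUBIC)
    for x,col in zip(pts+cr,[(0,0,255),(0,255,0),(255,0,0),(0,255,255),(255,0,255),(0,255,255),(0,255,255)]):
        cv2.circle(C,tuple(int(z) for z in (proj(im,x)-[x0,y0]+.5)*sc),4,col,1)
    C=np.clip(C.astype(float)*1.6,0,255).astype(np.uint8); cv2.imwrite(f'pics/{n}2o.png',C)
E
```

```text
[6.27207e+02 7.89400e+00 1.19342e+02 8.66380e+01 1.69400e+00 4.19000e-01] [ 0.5 -0.1 -0.5 -0.  -0.1 -0.3 -0.5 -0.3  0.3 -0.3  0.5  0.4  0.3  0.3]
A 1.9379914532044922 keeper [88.06580855  0.29556185  7.79091904]
{'pivot': [627.2, 7.9, 119.3], 'pad': [625.7, -17.8, 162.2], 'hinge': [626.6, -2.4, 136.5], 'tab': [627.2, 7.0, 190.4], 'cross': [629.3, 44.3, 224.3]}
```

View pics/wrist2o.png

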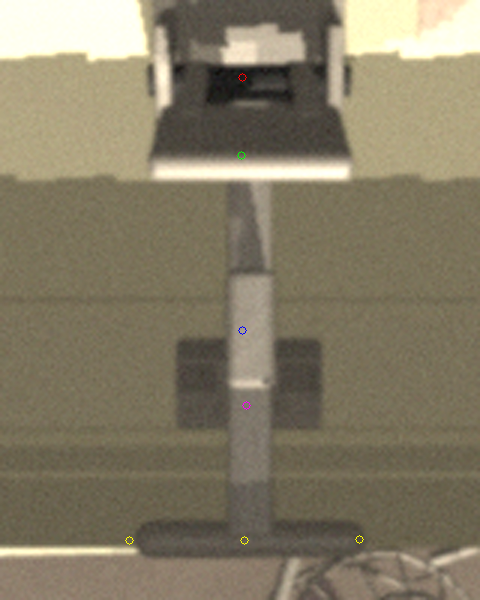

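View pics/side2o.png

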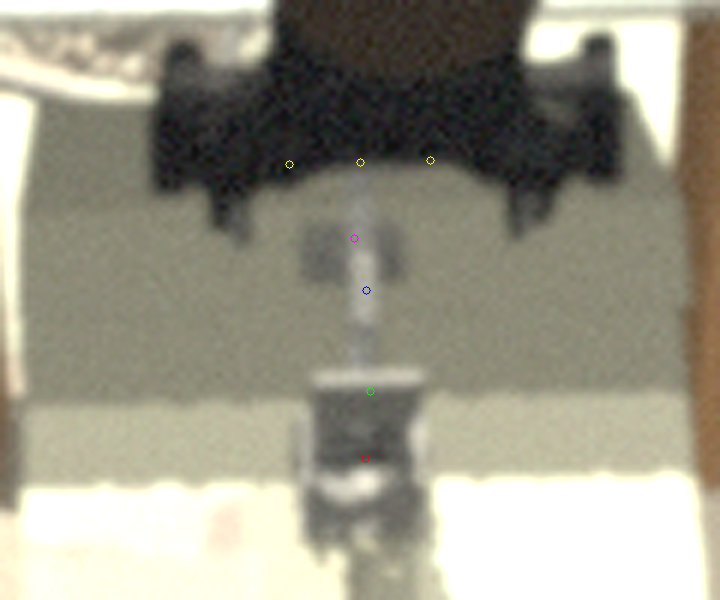

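View pics/scene2o.png

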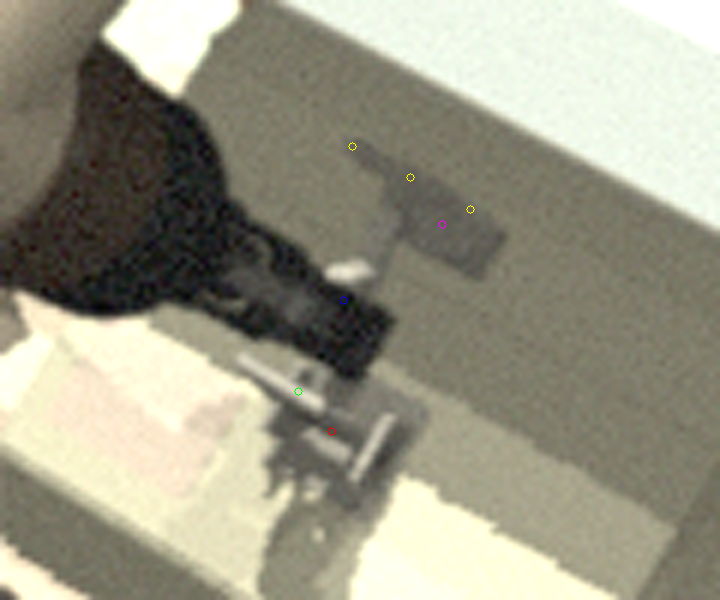

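```bash
cat >> h.py <<'E'
YAW=np.radians(86.3); L=latch_axes(YAW); PIV=np.array([625.3,7.9,119.3])
def tcp_for(a,th,t,off=6):
    m=model(PIV,a,th,L); T=tool_R(YAW,t); return T, m['tab']-off*T[:,2]
E
python3 - <<'E'
from h import *
R0,p0,s=now()
T,p=tcp_for(1.694,.419,np.radians(42)); print(p,delta(R0,p0,T,p))
print(delta(R0,p0,T,p-40*T[:,2]))
E
```

```text
[624.98366396   3.00823831 194.80825059] ([0.24, 0.94, 8.68], [-0.035, 0.003, -0.004])
([0.22, 0.8, 4.69], [-0.035, 0.003, -0.004])
```

apply_moves --steps '[{"hand": 1,"xyz": [0.1,0.4,2],"delta_rot": [-0.035,0,0]},{"hand": 0.8,"xyz": [0.22,0.8,4],"delta_rot": [-0.035,0,0]},{"hand": 0.7,"xyz": [0.23,0.9,6],"delta_rot": [-0.035,0,0]},{"hand": 0.6,"xyz": [0.24,0.94,7.5],"delta_rot": [-0.035,0,0]},{"hand": 0.6,"xyz": [0.24,0.94,8.7],"delta_rot": [-0.035,0,0]},{"hand": 0.6,"xyz": [0.24,0.94,8.7],"delta_rot": [-0.035,0,0]},{"hand": 0.6,"xyz": [0.24,0.94,8.7],"delta_rot": [-0.035,0,0]}]'

```text
clock: 3.75
position: [624.9, 3.2, 194.5]
ee_rot: [0.032, 0.933, 0.358, 0.012]
contact_force: [0.4, -0.8, 0.8]
gripper_width: 51.3
```

```bash
cat > look.py <<'E'
from h import *
import sys
tag=sys.argv[1]
for n in sys.argv[2:]:
    im=get_image(n); np.save(f'{n}{tag}.npy',np.r_[im['fx'],im['cx'],im['cy'],im['origin'],im['orientation']])
    I=im['frame']; cv2.imwrite(f'pics/raw_{n}{tag}.png',I)
    c=proj(im,[627,30,170]).astype(int) if n!='wrist' else np.array([320,300]); w,h,sc=(75,60,5) if n!='wrist' else (130,130,2.3)
    if n=='wrist': w,h,sc=160,125,2.4
    x0,y0=max(c[0]-w,0),max(c[1]-h,0); C=cv2.resize(I[y0:y0+2*h,x0:x0+2*w],None,fx=sc,fy=sc,interpolation=cv2.INTER_CUBIC)
    cv2.imwrite(f'pics/{n}{tag}.png',np.clip(C.astype(float)*1.7,0,255).astype(np.uint8)); print(n,'crop origin',x0,y0,sc)
R0,p0,s=now(); print(s['clock'],p0.round(1),np.round(s['contact_force'],1),s['gripper_width'])
E
python3 look.py 3 wrist scene side
```

```text
wrist crop origin 160 175 2.4
scene crop origin 287 157 5
side crop origin 264 152 5
3.9 [625.5   2.4 195.7] [ 0.4 -0.1 -0.3] 51.15067086562788
```

View pics/wrist3.png

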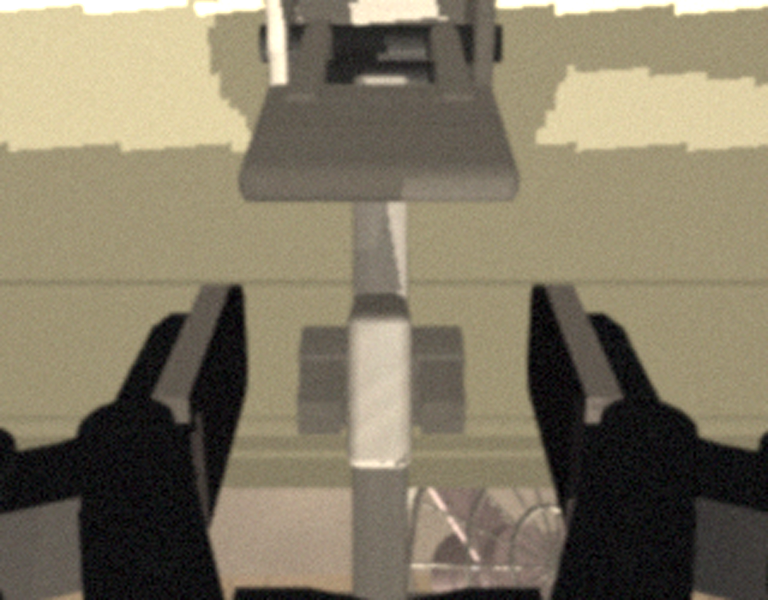

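View pics/scene3.png

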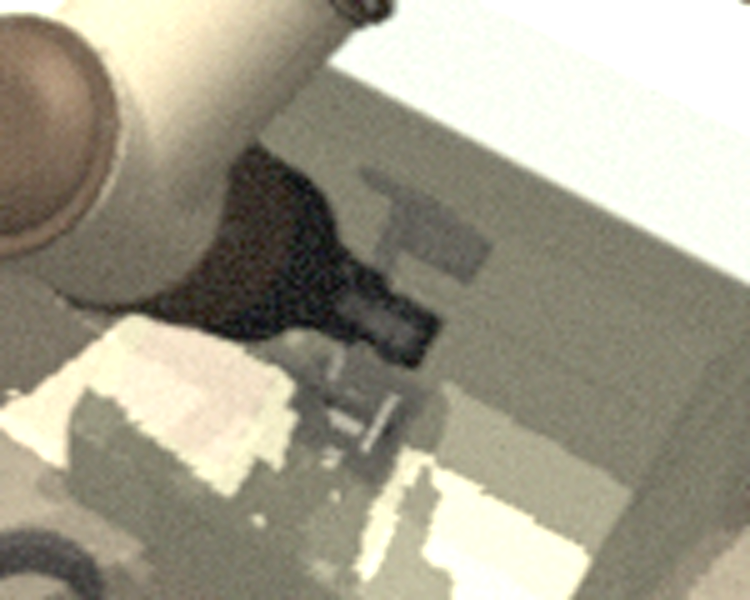

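View pics/side3.png

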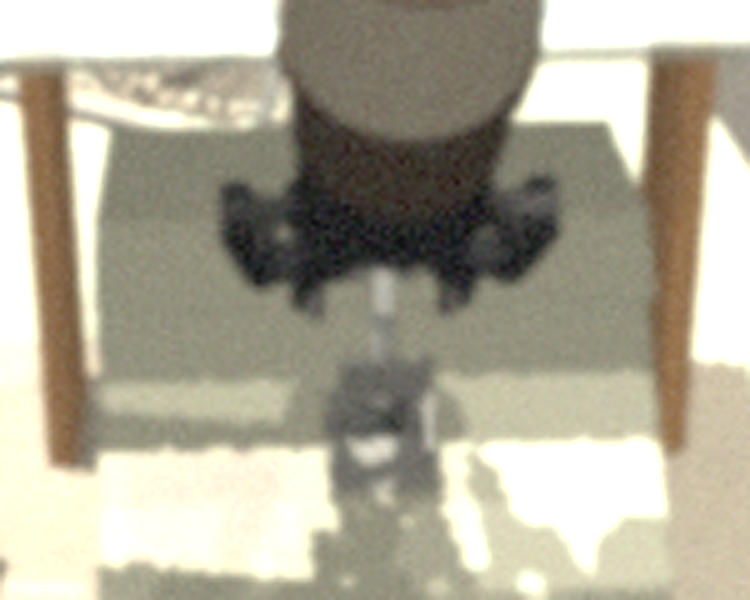

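Wrist view: the tab's bright top face (crop rows 320–465, column 380) lies centred between the fingertips (243 and 530). Closing now.

apply_moves --steps '[{"hand": 0.3,"xyz": [0.05,0,0],"delta_rot": [0,0,0]},{"hand": 0,"xyz": [0.05,0,0],"delta_rot": [0,0,0]},{"hand": 0,"xyz": [0.05,0,0],"delta_rot": [0,0,0]},{"hand": 0,"xyz": [0.05,0,0],"delta_rot": [0,0,0]},{"hand": 0,"xyz": [0.05,0,0],"delta_rot": [0,0,0]},{"hand": 0,"xyz": [0.05,0,0],"delta_rot": [0,0,0]}]'

```text
clock: 4.4
position: [625.9, 2.7, 195.3]
ee_rot: [0.033, 0.933, 0.358, 0.014]
contact_force: [4.3, -1.1, -0.3]
gripper_width: 8.9
```

```bash
python3 look.py 4 wrist scene
python3 - <<'E'
from h import *
T0,p0=tcp_for(1.694,.419,np.radians(42))
print('keeper latch',L.T@(np.array(obs['keeper'])-[1.5,0,0]-PIV))
for a,th,t in [(1.694,.35,41),(1.694,.28,40),(1.694,.21,39),(1.694,.14,38),(1.694,.07,37),(1.694,0,36),(1.694,-.06,35),(1.694,-.12,34)]:
    T,p=tcp_for(a,th,np.radians(t)); m=model(PIV,a,th,L); c=L.T@(m['cross']-PIV)
    print(th,delta(T0,p0,T,p),c.round(1))
E
```

```text
wrist crop origin 160 175 2.4
scene crop origin 287 157 5
4.5 [625.9   2.7 195.3] [ 5.9 -0.8  1. ] 9.07221601253891
keeper latch [88.10502788  0.27046297  7.81350828]
0.35 ([-0.0, 0.23, 0.3], [0.017, -0.0, -0.0]) [95.9 -0.  54. ]
0.28 ([-0.0, 0.45, 0.63], [0.035, 0.0, -0.0]) [98.1 -0.  47.3]
0.21 ([-0.0, 0.64, 0.97], [0.052, -0.0, -0.0]) [99.8 -0.  40.6]
0.14 ([0.0, 0.81, 1.32], [0.07, -0.0, 0.0]) [101.    0.   33.7]
0.07 ([-0.0, 0.95, 1.68], [0.087, -0.0, 0.0]) [101.7   0.   26.8]
0 ([0.0, 1.06, 2.05], [0.105, -0.0, 0.0]) [102.    0.   19.8]
-0.06 ([0.0, 1.14, 2.37], [0.122, -0.0, -0.0]) [101.8   0.   13.9]
-0.12 ([-0.0, 1.21, 2.69], [0.14, 0.0, 0.0]) [101.2  -0.    7.9]
```

View pics/wrist4.png

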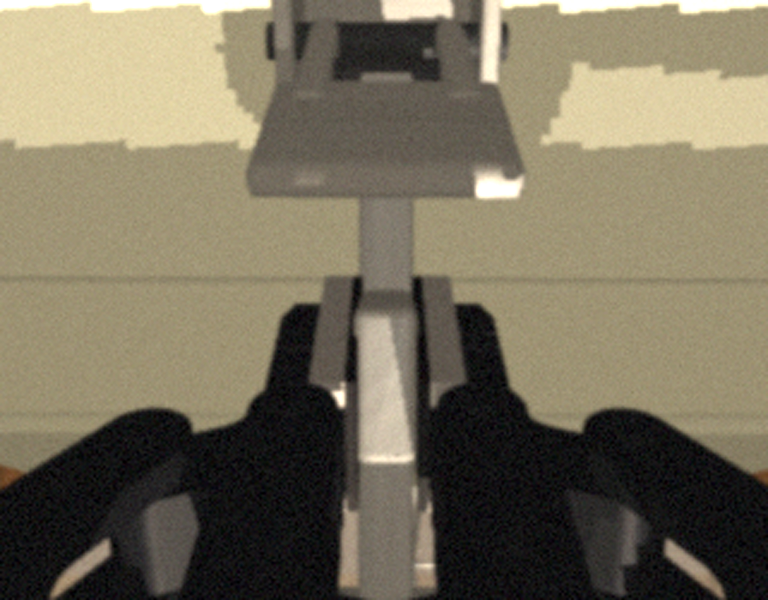

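The tab is gripped, centred (column 385). Swinging the bar down to just above the keeper level.

apply_moves --steps '[{"hand": 0,"xyz": [0.05,0.11,0.15],"delta_rot": [0.01,0,0]},{"hand": 0,"xyz": [0.05,0.23,0.3],"delta_rot": [0.017,0,0]},{"hand": 0,"xyz": [0.05,0.34,0.46],"delta_rot": [0.025,0,0]},{"hand": 0,"xyz": [0.05,0.45,0.63],"delta_rot": [0.035,0,0]},{"hand": 0,"xyz": [0.05,0.55,0.8],"delta_rot": [0.043,0,0]},{"hand": 0,"xyz": [0.05,0.64,0.97],"delta_rot": [0.052,0,0]},{"hand": 0,"xyz": [0.05,0.73,1.15],"delta_rot": [0.06,0,0]},{"hand": 0,"xyz": [0.05,0.81,1.32],"delta_rot": [0.07,0,0]},{"hand": 0,"xyz": [0.05,0.88,1.5],"delta_rot": [0.078,0,0]},{"hand": 0,"xyz": [0.05,0.95,1.68],"delta_rot": [0.087,0,0]},{"hand": 0,"xyz": [0.05,1.06,2.05],"delta_rot": [0.105,0,0]},{"hand": 0,"xyz": [0.05,1.06,2.05],"delta_rot": [0.105,0,0]}]'

```text
clock: 5.5
position: [627.4, 22.8, 190.4]
ee_rot: [0.032, 0.951, 0.307, 0.014]
contact_force: [1.3, -5.9, 11.2]
gripper_width: 9.0
```

```bash
python3 look.py 5 wrist scene side
```

```text
wrist crop origin 160 175 2.4
scene crop origin 287 157 5
side crop origin 264 152 5
5.65 [627.4  22.7 190.5] [ 2.3 -4.8 11.5] 9.64071783257051
```

View pics/wrist5.png

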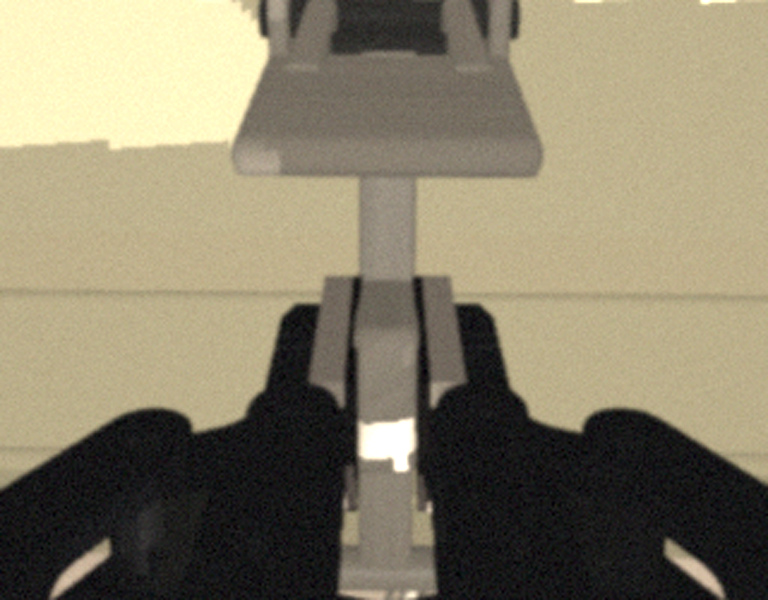

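View pics/scene5.png

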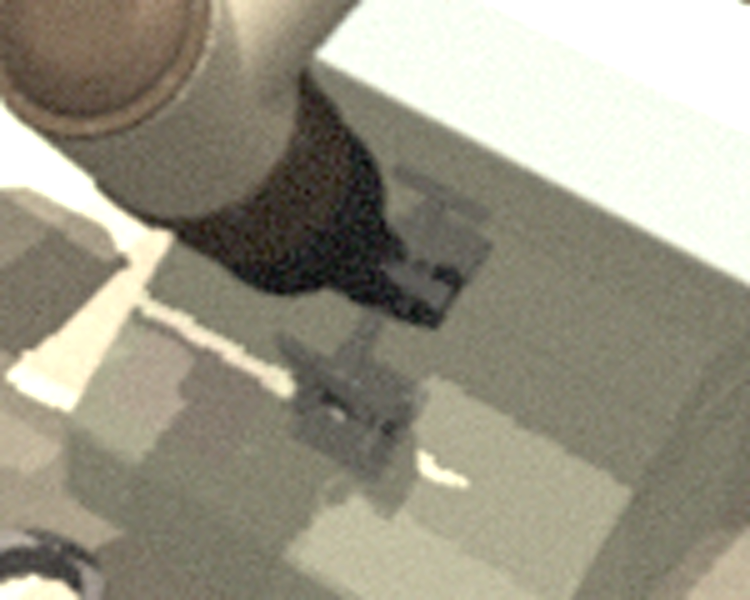

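View pics/side5.png

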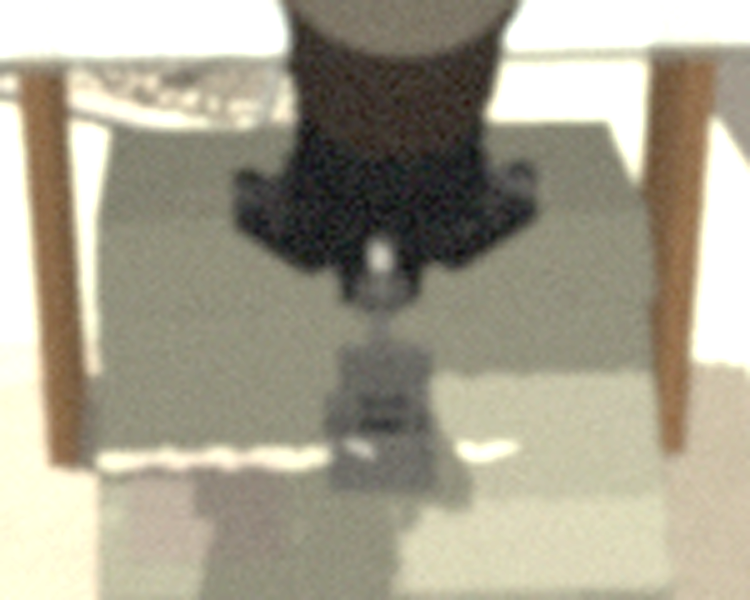

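```bash
cat > infer.py <<'E'
from h import *
from scipy.optimize import fsolve
def infer(a0=1.7,th0=0.,off=6):
    R0,p0,s=now(); tab=p0+off*R0[:,2]; l=L.T@(tab-PIV)
    def f(q):
        h=20*np.array([-np.cos(q[0]),np.sin(q[0])]); return h+52*np.array([np.cos(q[1]),np.sin(q[1])])+17*np.array([-np.sin(q[1]),np.cos(q[1])])-l[[0,2]]
    q=fsolve(f,[a0,th0]); m=model(PIV,q[0],q[1],L); return q,l,L.T@(m['cross']-PIV)
if __name__=="__main__":
    print(infer()); T,p=tcp_for(1.694,0,np.radians(36)); print(p)
    R0,p0,s=now(); print(p0,s['wrist_torque'])
E
python3 infer.py
python3 - <<'E'
from h import *
for n in ["scene","side","wrist"]:
    im=get_image(n)
    for l in ["crossbar","keeper_seat","lever_pad","tab"]:
        r=nets.pinpoint(im,l); print(n,l,[(np.round(L.T@(x['xyz']-PIV),1).tolist(),round(x['confidence'],2)) for x in r[:1]])
E
```

```text
(array([1.8241514 , 0.08925645]), array([55.29072389, -1.19064361, 40.92904104]), array([1.04116986e+02, 5.18557452e-14, 2.82307672e+01]))
[626.37772278  24.56570469 186.71863463]
[627.39272186  22.65570345 190.45788129] [-1.14913    -0.21483723 -0.42720151]
scene crossbar [([107.0, -1.2, 31.8], 0.58)]
scene keeper_seat [([91.5, -4.4, 10.5], 0.93)]
scene lever_pad [([9.8, -1.8, 50.8], 0.64)]
scene tab [([50.0, -0.7, 41.1], 0.54)]
side crossbar [([102.4, -4.9, 30.6], 0.43)]
side keeper_seat [([82.3, -0.6, 3.6], 0.74)]
side lever_pad [([10.7, -2.1, 50.3], 0.69)]
side tab [([54.9, -5.7, 41.0], 0.45)]
wrist crossbar [([103.1, -4.3, 30.1], 0.77)]
wrist keeper_seat []
wrist lever_pad [([13.8, 0.9, 49.0], 0.69)]
wrist tab [([56.3, -1.3, 42.2], 0.84)]
```

Run:
```python
from h import *
T0,p0=tcp_for(1.694,0,np.radians(36))
for th,t in [(-.04,35),(-.08,34.4),(-.12,33.8),(-.16,33.2),(-.2,32.6),(-.24,32)]:
    T,p=tcp_for(1.694,th,np.radians(t)); m=model(PIV,1.694,th,L); c=L.T@(m['cross']-PIV)
    print(th,delta(T0,p0,T,p),c.round(1))
```

```text
-0.04 ([-0.0, 0.08, 0.21], [0.017, -0.0, -0.0]) [101.9   0.   15.9]
-0.08 ([-0.0, 0.15, 0.42], [0.028, 0.0, -0.0]) [101.6   0.   11.9]
-0.12 ([-0.0, 0.21, 0.63], [0.038, -0.0, 0.0]) [101.2  -0.    7.9]
-0.16 ([-0.0, 0.26, 0.84], [0.049, 0.0, -0.0]) [100.7   0.    4. ]
-0.2 ([0.0, 0.31, 1.06], [0.059, 0.0, -0.0]) [100.   -0.    0.1]
-0.24 ([-0.0, 0.34, 1.28], [0.07, 0.0, 0.0]) [99.1  0.  -3.8]
```

apply_moves --steps '[{"hand": 0,"xyz": [0,0.08,0.21],"delta_rot": [0.017,0,0]},{"hand": 0,"xyz": [0,0.15,0.42],"delta_rot": [0.028,0,0]},{"hand": 0,"xyz": [0,0.21,0.63],"delta_rot": [0.038,0,0]},{"hand": 0,"xyz": [0,0.26,0.84],"delta_rot": [0.049,0,0]},{"hand": 0,"xyz": [0,0.26,0.84],"delta_rot": [0.049,0,0]},{"hand": 0,"xyz": [0,0.26,0.84],"delta_rot": [0.049,0,0]}]'

```text
clock: 6.9
position: [627.9, 30.0, 185.5]
ee_rot: [0.032, 0.958, 0.284, 0.013]
contact_force: [2.0, -4.7, 12.6]
gripper_width: 9.3
```

```bash
python3 infer.py; python3 look.py 6 scene wrist
```

```text
(array([ 1.80502795, -0.07473927]), array([57.76613088, -1.23251496, 32.52357584]), array([ 1.03864141e+02, -1.75825525e-14,  1.20242232e+01]))
[626.37772278  24.56570469 186.71863463]
[627.91157331  30.00371002 185.52322469] [-1.03475003 -0.16686061 -0.32824271]
scene crop origin 287 157 5
wrist crop origin 160 175 2.4
7.0 [627.9  30.  185.5] [ 1.4 -3.8 12.1] 8.869148105964273
```

View pics/scene6.png

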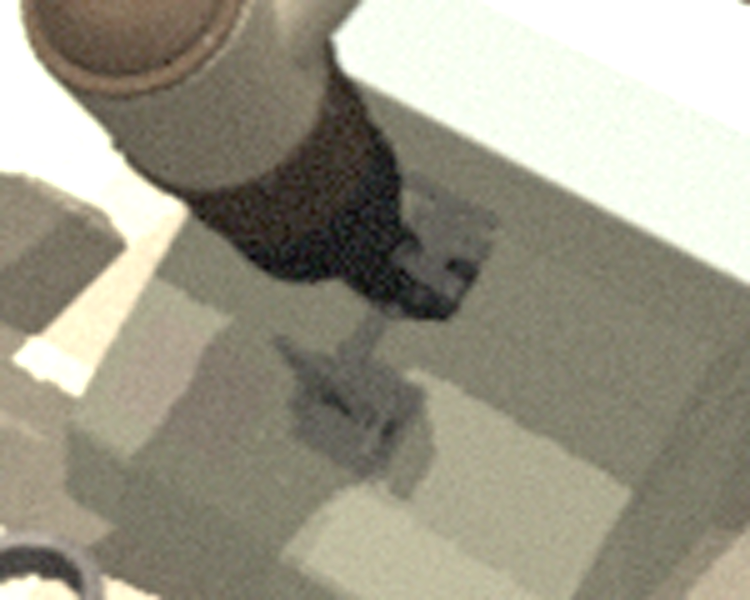

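View pics/wrist6.png

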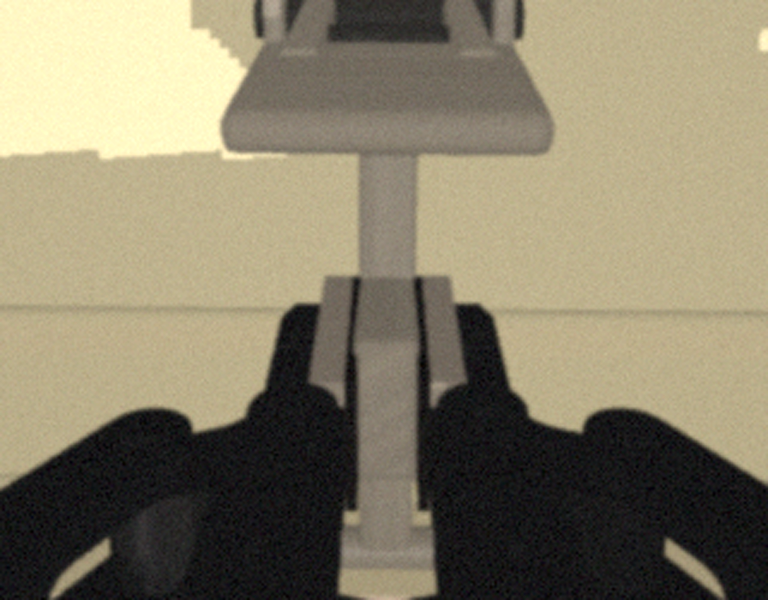

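apply_moves --steps '[{"hand": 0,"xyz": [0,0.02,0.1],"delta_rot": [0.005,0,0]},{"hand": 0,"xyz": [0,0.04,0.17],"delta_rot": [0.008,0,0]},{"hand": 0,"xyz": [0,0.04,0.17],"delta_rot": [0.008,0,0]},{"hand": 0,"xyz": [0,0.04,0.17],"delta_rot": [0.008,0,0]}]'

```text
clock: 7.33
position: [628.0, 31.3, 184.5]
ee_rot: [0.032, 0.959, 0.28, 0.013]
contact_force: [1.3, -4.3, 12.7]
gripper_width: 9.3
```

```bash
python3 infer.py
python3 - <<'E'
from h import *
from infer import infer
q,l,c=infer(); R0,p0,s=now()
print('tilt',np.degrees(np.arccos(-R0[2,2])))
K=np.array([88.1,7.8])
# path: crossbar from current to K x, at z const 9 -> a,th
from scipy.optimize import brentq
T0,P0=tcp_for(q[0],q[1],np.radians(32.6))
for x in [102,100,98,96,94,92,90,88,86]:
    z=9.0
    g=lambda a:(x+20*np.cos(a))**2+(z-20*np.sin(a))**2-99.5**2
    a=brentq(g,0.3,1.9); th=np.arctan2(z-20*np.sin(a),x+20*np.cos(a))
    T,p=tcp_for(a,th,np.radians(32.6)); print(x,round(a,2),round(th,3),delta(T0,P0,T,p)[0])
E
```

```text
(array([ 1.80055787, -0.10520245]), array([58.05256016, -1.25469003, 30.91998513]), array([ 1.03504804e+02, -1.01319064e-15,  9.02606888e+00]))
[626.37772278  24.56570469 186.71863463]
[628.01384738  31.25131154 184.46081893] [-0.93120137 -0.17006608 -0.36421186]
tilt 32.5982466348121
102 1.73 -0.108 [-0.0, -0.14, 0.0]
100 1.63 -0.11 [-0.0, -0.34, 0.01]
98 1.53 -0.111 [0.0, -0.54, 0.03]
96 1.42 -0.109 [0.0, -0.74, 0.06]
94 1.32 -0.104 [0.0, -0.95, 0.1]
92 1.21 -0.098 [0.0, -1.16, 0.15]
90 1.1 -0.089 [-0.0, -1.37, 0.21]
88 0.98 -0.076 [0.0, -1.59, 0.29]
86 0.84 -0.059 [-0.0, -1.82, 0.39]
```

apply_moves --steps '[{"hand": 0,"xyz": [0,-0.14,0],"delta_rot": [0,0,0]},{"hand": 0,"xyz": [0,-0.34,0.01],"delta_rot": [0,0,0]},{"hand": 0,"xyz": [0,-0.54,0.03],"delta_rot": [0,0,0]},{"hand": 0,"xyz": [0,-0.74,0.06],"delta_rot": [0,0,0]},{"hand": 0,"xyz": [0,-0.84,0.08],"delta_rot": [0,0,0]},{"hand": 0,"xyz": [0,-0.84,0.08],"delta_rot": [0,0,0]}]'

```text
clock: 7.83
position: [627.5, 24.1, 177.5]
ee_rot: [0.033, 0.959, 0.28, 0.013]
contact_force: [3.1, -6.4, 6.4]
gripper_width: 9.1
```

```bash
python3 infer.py; python3 look.py 7 scene side
```

```text
(array([ 1.29031413, -0.12008392]), array([48.12566972, -1.21171175, 29.86665033]), array([ 9.32470787e+01, -4.08182915e-14,  7.29878717e+00]))
[626.37772278  24.56570469 186.71863463]
[627.50986601  24.09980792 177.5223079 ] [-1.96949702 -0.57997705 -0.55997065]
scene crop origin 287 157 5
side crop origin 264 152 5
7.9333 [627.5  24.  177.3] [ 3.2 -5.5  5.7] 8.936162162316196
```

View pics/scene7.png

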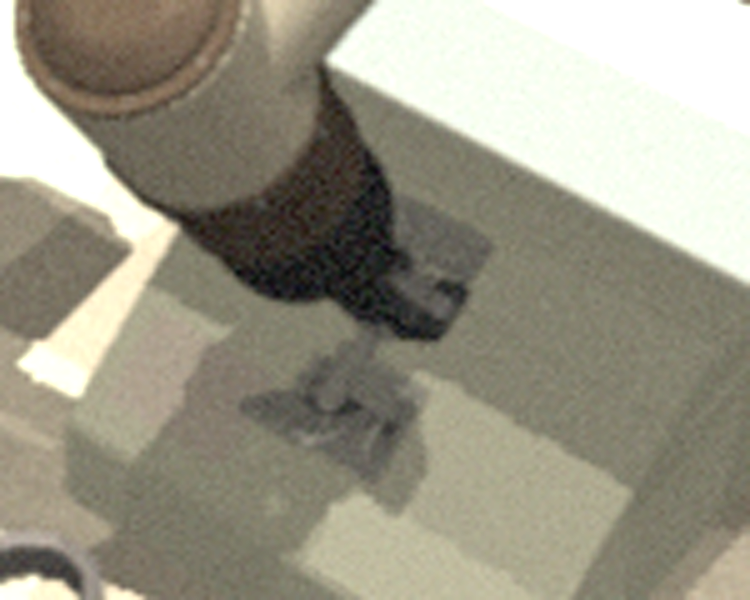

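apply_moves --steps '[{"hand": 0,"xyz": [0,-0.1,0],"delta_rot": [0,0,0]},{"hand": 0,"xyz": [0,-0.2,0.02],"delta_rot": [0,0,0]},{"hand": 0,"xyz": [0,-0.3,0.05],"delta_rot": [0,0,0]},{"hand": 0,"xyz": [0,-0.4,0.08],"delta_rot": [0,0,0]},{"hand": 0,"xyz": [0,-0.4,0.08],"delta_rot": [0,0,0]}]'

```text
clock: 8.35
position: [627.4, 22.1, 173.7]
ee_rot: [0.033, 0.959, 0.281, 0.013]
contact_force: [5.7, -3.1, 3.4]
gripper_width: 8.7
```

```bash
python3 infer.py
```

```text
(array([ 1.07688849, -0.1226883 ]), array([44.20819437, -1.21831005, 28.11815641]), array([ 8.92706751e+01, -1.07820044e-14,  5.43285650e+00]))
[626.37772278  24.56570469 186.71863463]
[627.3886937   22.08629094 173.72843976] [-1.54191039 -1.02172592 -0.77341109]
```

```bash
python3 look.py 8 scene side wrist
python3 - <<'E'
from h import *
for n in ["scene","side","wrist"]:
    im=get_image(n)
    for l in ["crossbar","keeper_seat","lever_pad","tab","latch_pivot"]:
        r=nets.pinpoint(im,l); print(n,l,[(np.round(L.T@(x['xyz']-PIV),1).tolist(),round(x['confidence'],2)) for x in r[:1]])
E
```

```text
scene crop origin 287 157 5
side crop origin 264 152 5
wrist crop origin 160 175 2.4
8.5 [627.4  22.1 173.7] [ 4.5 -3.1  1.8] 8.935484674820094
scene crossbar [([88.2, -0.8, 10.8], 0.55)]
scene keeper_seat [([91.9, -1.3, 11.8], 0.78)]
scene lever_pad [([-24.9, -0.5, 43.8], 0.6)]
scene tab [([40.6, 1.5, 29.3], 0.62)]
scene latch_pivot [([0.3, -4.3, -2.5], 0.91)]
side crossbar [([87.9, -2.7, 8.2], 0.59)]
side keeper_seat []
side lever_pad [([-22.5, -1.8, 44.2], 0.75)]
side tab [([42.1, -0.7, 34.4], 0.7)]
side latch_pivot [([4.5, -1.3, -1.1], 0.93)]
wrist crossbar [([90.4, -0.1, 14.3], 0.81)]
wrist keeper_seat [([87.3, 0.7, 6.3], 0.89)]
wrist lever_pad [([-26.2, 0.1, 47.7], 0.61)]
wrist tab [([43.9, -0.8, 31.5], 0.6)]
wrist latch_pivot [([-2.6, 0.8, 1.6], 0.94)]
```

View pics/scene8.png

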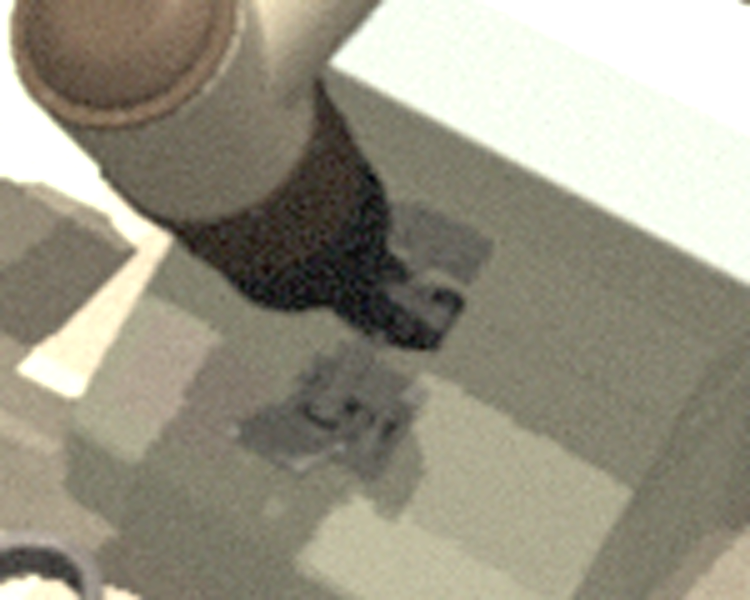

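View pics/side8.png

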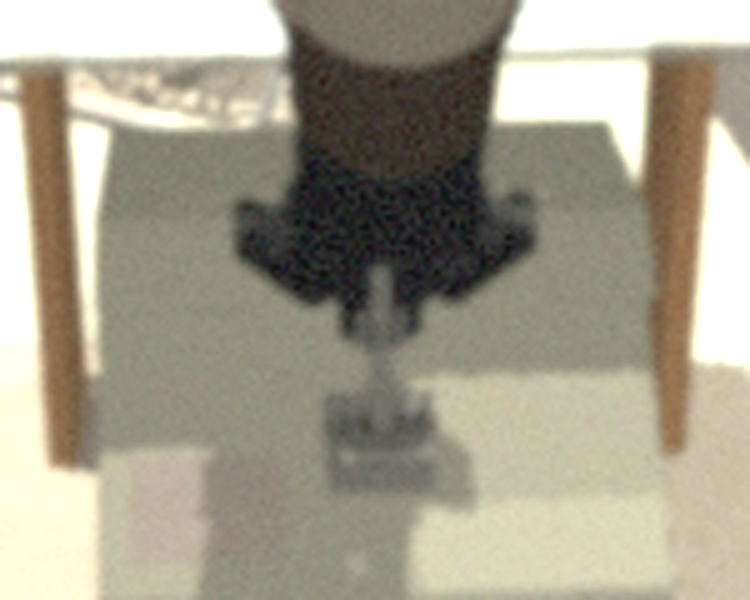

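View pics/wrist8.png

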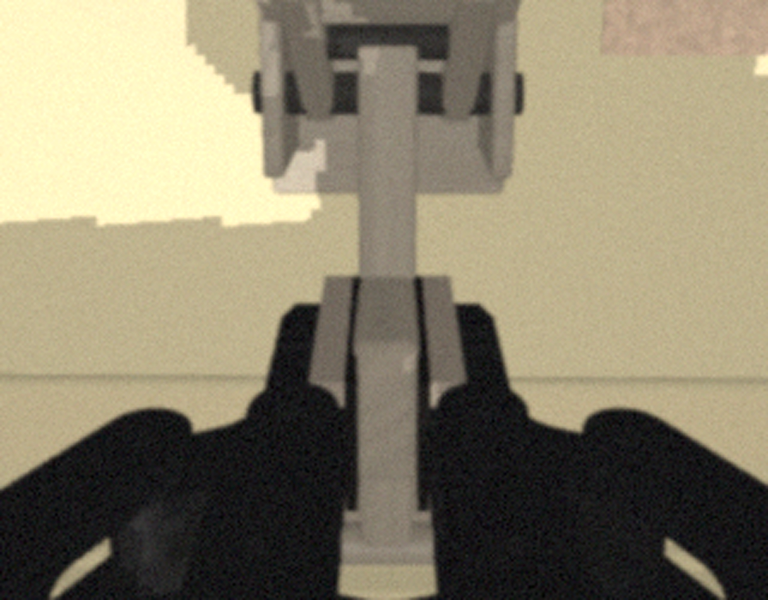

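```bash
python3 - <<'E'
from h import *
qs={'4':(1.694,.419),'6':(1.805,-.0747),'8':(1.077,-.1227)}
for k,(a,th) in qs.items():
    v=np.load(f'wrist{k}.npy'); im=dict(fx=v[0],fy=v[0],cx=v[1],cy=v[2],origin=v[3:6],orientation=v[6:10])
    for dth in (-.04,0,.04,.08):
        # rotate about tab center
        m=model(PIV,a,th,L); tab=m['tab']; m2=model(PIV,a,th+dth,L); sh=tab-m2['tab']
        bx=np.cos(th+dth)*L[:,0]+np.sin(th+dth)*L[:,2]; bz=-np.sin(th+dth)*L[:,0]+np.cos(th+dth)*L[:,2]
        c=m2['cross']+sh
        pts={'cross':c,'tabfrontTop':tab-12*bx+13*bz,'tabbackTop':tab+12*bx+13*bz,'tabfrontbot':tab-12*bx-13*bz}
        print(k,dth,{n:((proj(im,p)-[160,175])*2.4).round(0).tolist() for n,p in pts.items()})
E
python3 - <<'E'
import cv2,numpy as np
ims=[cv2.imread(f'pics/wrist{k}.png')[260:600,300:480] for k in '4568']
cv2.imwrite('pics/cmp.png',cv2.resize(np.hstack(ims),None,fx=1.1,fy=1.6))
E
```

```text
4 -0.04 {'cross': [387.0, 600.0], 'tabfrontTop': [386.0, 315.0], 'tabbackTop': [386.0, 471.0], 'tabfrontbot': [387.0, 287.0]}
4 0 {'cross': [387.0, 609.0], 'tabfrontTop': [386.0, 311.0], 'tabbackTop': [386.0, 469.0], 'tabfrontbot': [387.0, 290.0]}
4 0.04 {'cross': [387.0, 617.0], 'tabfrontTop': [386.0, 307.0], 'tabbackTop': [386.0, 467.0], 'tabfrontbot': [387.0, 292.0]}
4 0.08 {'cross': [387.0, 626.0], 'tabfrontTop': [386.0, 303.0], 'tabbackTop': [386.0, 464.0], 'tabfrontbot': [387.0, 295.0]}
6 -0.04 {'cross': [388.0, 524.0], 'tabfrontTop': [388.0, 355.0], 'tabbackTop': [387.0, 486.0], 'tabfrontbot': [389.0, 273.0]}
6 0 {'cross': [388.0, 534.0], 'tabfrontTop': [388.0, 351.0], 'tabbackTop': [387.0, 486.0], 'tabfrontbot': [389.0, 275.0]}
6 0.04 {'cross': [388.0, 543.0], 'tabfrontTop': [388.0, 346.0], 'tabbackTop': [387.0, 485.0], 'tabfrontbot': [389.0, 276.0]}
6 0.08 {'cross': [388.0, 553.0], 'tabfrontTop': [388.0, 341.0], 'tabbackTop': [387.0, 484.0], 'tabfrontbot': [389.0, 278.0]}
8 -0.04 {'cross': [389.0, 515.0], 'tabfrontTop': [387.0, 361.0], 'tabbackTop': [387.0, 487.0], 'tabfrontbot': [388.0, 272.0]}
8 0 {'cross': [389.0, 524.0], 'tabfrontTop': [387.0, 356.0], 'tabbackTop': [387.0, 487.0], 'tabfrontbot': [388.0, 273.0]}
8 0.04 {'cross': [389.0, 534.0], 'tabfrontTop': [387.0, 351.0], 'tabbackTop': [387.0, 486.0], 'tabfrontbot': [388.0, 275.0]}
8 0.08 {'cross': [389.0, 543.0], 'tabfrontTop': [387.0, 346.0], 'tabbackTop': [387.0, 485.0], 'tabfrontbot': [388.0, 276.0]}
```

View pics/cmp.png

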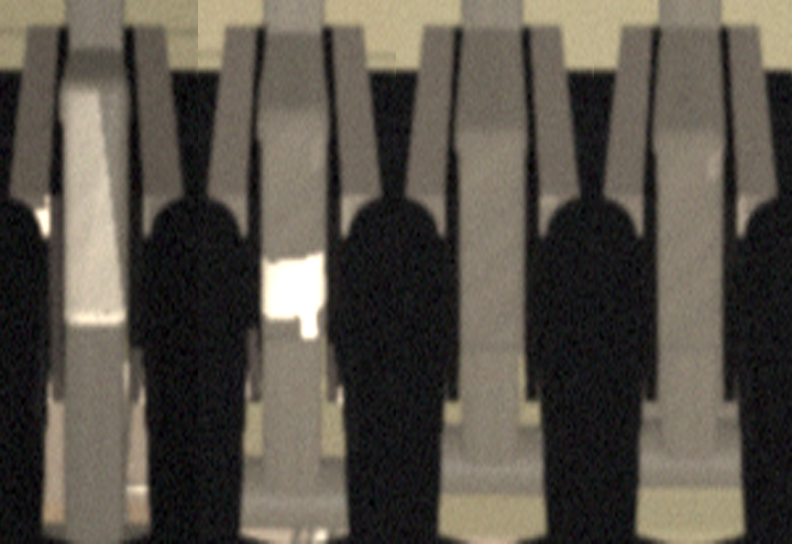

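Run:
```python
from h import *
K=np.array([87,0,7.6])
for k in '34568':
    v=np.load(f'wrist{k}.npy'); im=dict(fx=v[0],fy=v[0],cx=v[1],cy=v[2],origin=v[3:6],orientation=v[6:10])
    r=lambda d:round(((proj(im,PIV+L@(K+np.array(d)))-[160,175])*2.4)[1])
    print(k,'frontTop',r([-9,9,10.5]),'lipTop',r([.5,9,10.5]),'faceTop',r([-4,9,10.5]),'frontbot',r([-9,9,-4]),'saddle',r([4,9,-4]),'seat',r([0,0,0]))
```

```text
3 frontTop 399 lipTop 433 faceTop 417 frontbot 360 saddle 405 seat 402
4 frontTop 396 lipTop 430 faceTop 414 frontbot 357 saddle 402 seat 399
5 frontTop 416 lipTop 457 faceTop 438 frontbot 378 saddle 430 seat 425
6 frontTop 436 lipTop 480 faceTop 459 frontbot 397 saddle 454 seat 447
8 frontTop 515 lipTop 559 faceTop 538 frontbot 470 saddle 526 seat 521
```

Run:
```python
from h import *
v=np.load('wrist8.npy'); im=dict(fx=v[0],fy=v[0],cx=v[1],cy=v[2],origin=v[3:6],orientation=v[6:10])
for c in [(91,12),(91,9),(89,11),(89,8),(87,7.6),(93,14)]:
    g=lambda d:round(((proj(im,PIV+L@np.array([c[0]+d[0],0,c[1]+d[1]]))-[160,175])*2.4)[1])
    print(c,'centre',g((0,0)),'near',g((-3.3,2.3)),'far',g((3.3,-2.3)),g((2.3,3.3)))
I=cv2.imread('pics/raw_wrist8.png')[375:435,285:365]
cv2.imwrite('pics/z8.png',np.clip(cv2.resize(I,None,fx=9,fy=9,interpolation=cv2.INTER_CUBIC).astype(float)*2,0,255).astype(np.uint8))
```

```text
(91, 12) centre 553 near 547 far 560 575
(91, 9) centre 543 near 536 far 550 565
(89, 11) centre 541 near 534 far 548 563
(89, 8) centre 531 near 524 far 538 552
(87, 7.6) centre 521 near 514 far 528 542
(93, 14) centre 569 near 563 far 576 592
```

View pics/z8.png

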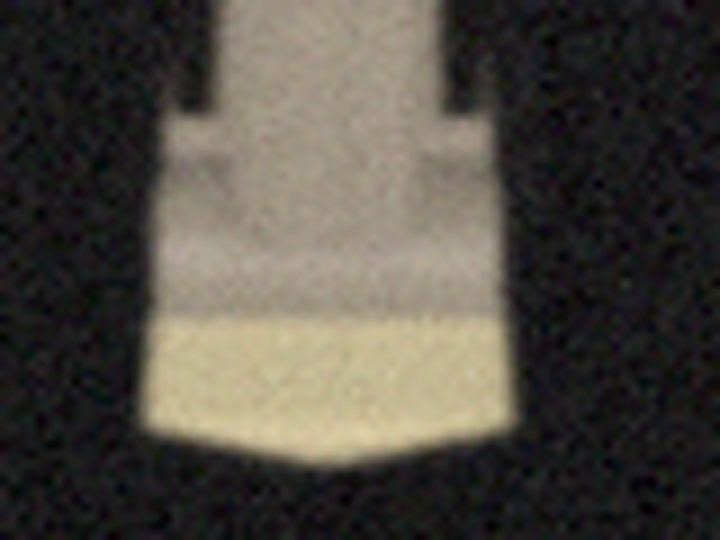

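Run:
```python
from h import *
from infer import infer
for o in (6,4,3,2): print(o,[x.round(3).tolist() for x in infer(1.1,0,o)])
```

```text
6 [[1.074, -0.123], [44.163, -1.208, 28.056], [89.211, 0.0, 5.343]]
4 [[1.105, -0.091], [44.351, -1.192, 30.047], [90.1, 0.0, 8.78]]
3 [[1.121, -0.076], [44.446, -1.184, 31.043], [90.528, 0.0, 10.508]]
2 [[1.139, -0.059], [44.54, -1.176, 32.039], [90.945, -0.0, 12.245]]
```

apply_moves --steps '[{"hand": 0,"xyz": [0,0,0.1],"delta_rot": [0,0,0]},{"hand": 0,"xyz": [0,0,0.2],"delta_rot": [0,0,0]},{"hand": 0,"xyz": [0,0,0.2],"delta_rot": [0,0,0]},{"hand": 0,"xyz": [0,0,0.2],"delta_rot": [0,0,0]}]'

```text
clock: 9.73
position: [627.4, 21.9, 171.9]
ee_rot: [0.033, 0.96, 0.279, 0.013]
contact_force: [4.9, -6.6, 4.5]
gripper_width: 9.3
```

Run:
```python
from h import *
from infer import infer
print([x.round(3).tolist() for x in infer(1.1,0,3)]); R0,p0,s=now(); print(L.T@s['contact_force'], s['wrist_torque'])
```

```text
[[1.044, -0.085], [43.193, -1.182, 29.806], [89.077, 0.0, 8.833]]
[-2.18955182 -5.26967056  7.3605651 ] [-2.4105574  -0.8532716  -0.65097536]
```

apply_moves --steps '[{"hand": 0,"xyz": [0,-0.1,0.03],"delta_rot": [0,0,0]},{"hand": 0,"xyz": [0,-0.2,0.06],"delta_rot": [0,0,0]},{"hand": 0,"xyz": [0,-0.3,0.1],"delta_rot": [0,0,0]},{"hand": 0,"xyz": [0,-0.4,0.14],"delta_rot": [0,0,0]},{"hand": 0,"xyz": [0,-0.4,0.14],"delta_rot": [0,0,0]}]'

```text
clock: 10.15
position: [627.3, 21.2, 168.9]
ee_rot: [0.033, 0.959, 0.281, 0.013]
contact_force: [5.0, -1.5, 4.4]
gripper_width: 8.9
```

```bash
python3 - <<'E'
from h import *
from infer import infer
print([x.round(3).tolist() for x in infer(1.1,0,3)]); R0,p0,s=now(); print(L.T@s['contact_force'], s['wrist_torque'])
E
python3 look.py 9 wrist side scene
python3 - <<'E'
import cv2,numpy as np
a=[]
for k in '89':
    I=cv2.imread(f'pics/raw_wrist{k}.png')[370:440,290:360]
    a.append(np.clip(cv2.resize(I,None,fx=5.5,fy=8,interpolation=cv2.INTER_CUBIC).astype(float)*2,0,255).astype(np.uint8))
cv2.imwrite('pics/z9.png',np.hstack(a))
E
```

```text
[[0.894, -0.09], [40.792, -1.178, 27.825], [86.564, -0.0, 6.607]]
[ 1.78517464 -5.13598282  4.24810741] [-1.2027969  -1.04110908 -0.74324233]
wrist crop origin 160 175 2.4
side crop origin 264 152 5
scene crop origin 287 157 5
10.3 [627.3  21.2 168.9] [ 5.1 -2.4  4.3] 9.236958486289861
```

View pics/z9.png

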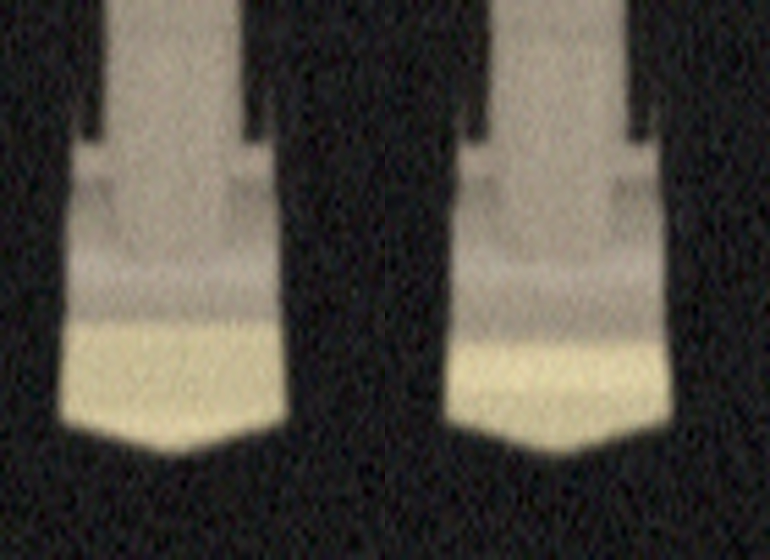

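View pics/scene9.png

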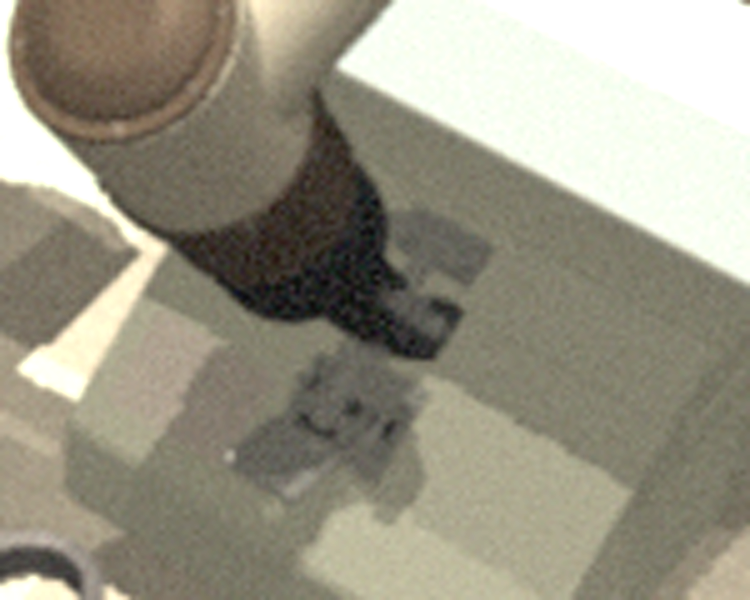

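apply_moves --steps '[{"hand": 0,"xyz": [0,-0.1,0.04],"delta_rot": [0,0,0]},{"hand": 0,"xyz": [0,-0.2,0.08],"delta_rot": [0,0,0]},{"hand": 0,"xyz": [0,-0.3,0.12],"delta_rot": [0,0,0]},{"hand": 0,"xyz": [0,-0.3,0.12],"delta_rot": [0,0,0]}]'

```text
clock: 10.63
position: [627.3, 21.0, 166.9]
ee_rot: [0.033, 0.959, 0.282, 0.013]
contact_force: [5.8, 2.5, 6.3]
gripper_width: 9.2
```

```bash
cat > st.py <<'E'
from h import *
from infer import infer
print([x.round(3).tolist() for x in infer(1.,0,3)]); R0,p0,s=now(); print(s['clock'],L.T@s['contact_force'], s['wrist_torque'])
E
python3 st.py
```

```text
[[0.798, -0.093], [39.391, -1.172, 26.399], [85.101, 0.0, 5.048]]
10.6333 [ 6.11777933 -5.58925309  3.18001181] [-0.01667455 -1.00488786 -0.79794276]
```

```bash
python3 look.py 10 wrist side scene
```

```text
wrist crop origin 160 175 2.4
side crop origin 264 152 5
scene crop origin 287 157 5
10.7833 [627.3  21.  166.9] [5.6 2.2 6.7] 8.752877621105249
```

View pics/wrist10.png

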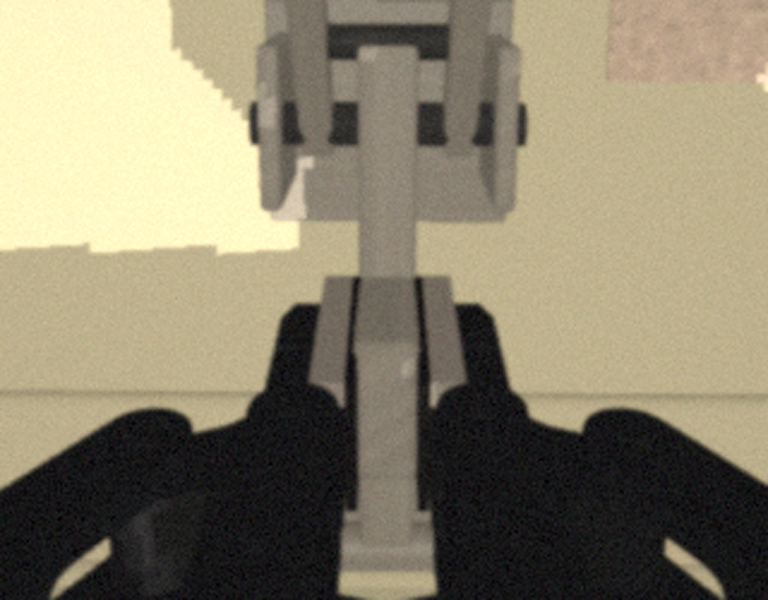

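apply_moves --steps '[{"hand": 0,"xyz": [0,0,-0.1],"delta_rot": [0,0,0]},{"hand": 0,"xyz": [0,0,-0.2],"delta_rot": [0,0,0]},{"hand": 0,"xyz": [0,0,-0.3],"delta_rot": [0,0,0]},{"hand": 0,"xyz": [0,0,-0.4],"delta_rot": [0,0,0]},{"hand": 0,"xyz": [0,0,-0.4],"delta_rot": [0,0,0]}]'

```text
clock: 11.2
position: [627.2, 20.7, 168.1]
ee_rot: [0.033, 0.958, 0.283, 0.012]
contact_force: [9.2, 6.6, -1.9]
gripper_width: 9.1
```

```bash
python3 st.py
```

```text
[[0.843, -0.083], [39.929, -1.125, 27.534], [85.845, -0.0, 6.632]]
11.2 [ 4.497437   -8.72291639 -5.93235796] [ 0.07865146 -1.92860224 -1.18042093]
```

apply_moves --steps '[{"hand": 0,"xyz": [-0.1,0,-0.1],"delta_rot": [0,0,0]},{"hand": 0,"xyz": [-0.15,0,-0.2],"delta_rot": [0,0,0]},{"hand": 0,"xyz": [-0.15,0,-0.3],"delta_rot": [0,0,0]},{"hand": 0,"xyz": [-0.15,0,-0.4],"delta_rot": [0,0,0]},{"hand": 0,"xyz": [-0.15,0,-0.4],"delta_rot": [0,0,0]}]'

```text
clock: 11.62
position: [627.3, 20.2, 170.4]
ee_rot: [0.034, 0.958, 0.285, 0.01]
contact_force: [6.7, 11.5, -4.8]
gripper_width: 8.8
```

```bash
python3 st.py;python3 look.py 11 wrist side scene
```

```text
[[0.928, -0.065], [41.002, -1.209, 29.616], [87.305, -0.0, 9.583]]
11.6167 [  6.38470379  -5.93468452 -11.08959754] [ 1.08588584 -1.72930776 -0.97970366]
wrist crop origin 160 175 2.4
side crop origin 264 152 5
scene crop origin 287 157 5
11.7667 [627.3  20.2 170.4] [ 7.5 11.8 -4.8] 9.06957537384752
```

View pics/wrist11.png

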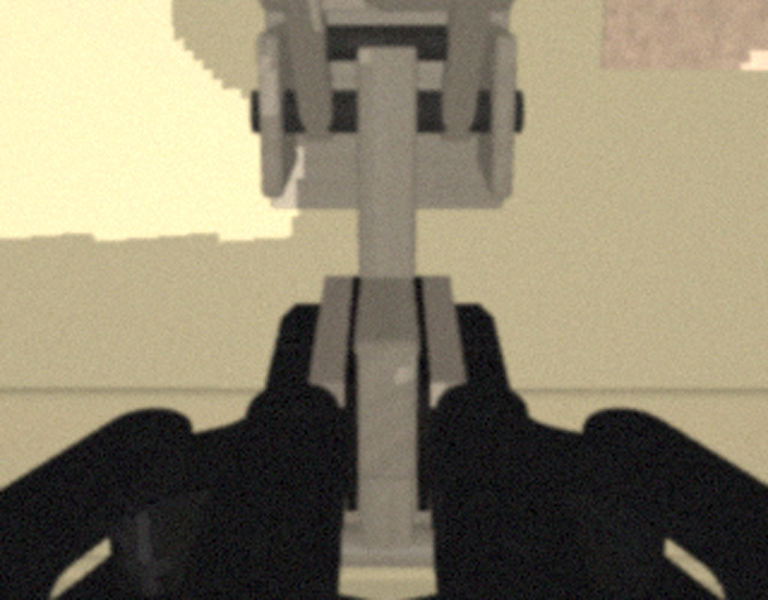

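View pics/side11.png

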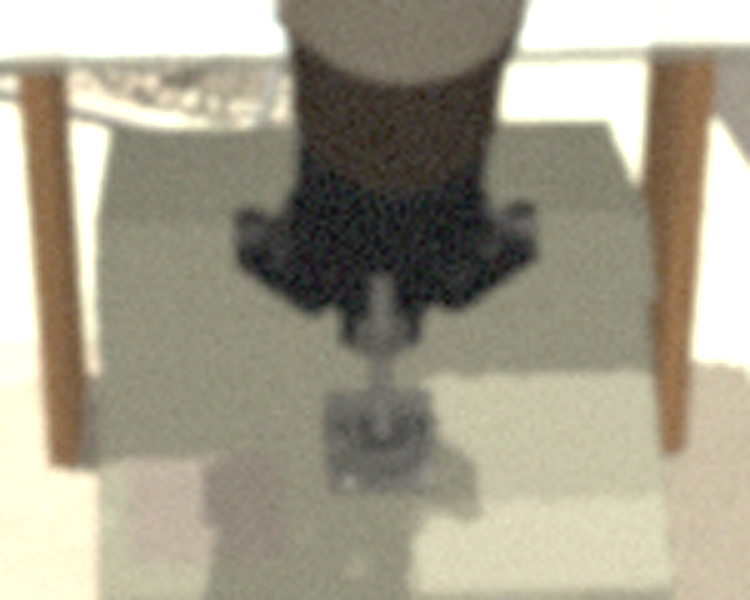

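apply_moves --steps '[{"hand": 0,"xyz": [0,0,0.2],"delta_rot": [0,0,0]},{"hand": 0,"xyz": [0,0,0.4],"delta_rot": [0,0,0]},{"hand": 0,"xyz": [0,0,0.6],"delta_rot": [0,0,0]},{"hand": 0,"xyz": [0,0,0.6],"delta_rot": [0,0,0]},{"hand": 0,"xyz": [0,0,0.6],"delta_rot": [0,0,0]}]'

```text
clock: 12.18
position: [627.4, 20.6, 167.7]
ee_rot: [0.033, 0.959, 0.283, 0.011]
contact_force: [3.2, 4.0, 5.5]
gripper_width: 9.0
```

```bash
python3 st.py
```

```text
[[0.823, -0.083], [39.629, -1.29, 27.292], [85.556, -0.0, 6.412]]
12.1833 [ 6.72367039 -2.95672283  1.76468315] [ 0.68639423 -0.82560016 -0.53196433]
```

apply_moves --steps '[{"hand": 0.3,"xyz": [0,0,0],"delta_rot": [0,0,0]},{"hand": 0.5,"xyz": [0,0,0],"delta_rot": [0,0,0]},{"hand": 0.5,"xyz": [0,0,0],"delta_rot": [0,0,0]},{"hand": 0.5,"xyz": [0,0,0],"delta_rot": [0,0,0]},{"hand": 0.5,"xyz": [0,-0.2,-1.5],"delta_rot": [0,0,0]},{"hand": 0.5,"xyz": [0,-0.5,-4],"delta_rot": [0,0,0]},{"hand": 0.5,"xyz": [0,-2,-7],"delta_rot": [0,0,0]},{"hand": 0.5,"xyz": [0,-3,-9],"delta_rot": [-0.1,0,0]},{"hand": 0.5,"xyz": [0,-3,-9],"delta_rot": [-0.1,0,0]},{"hand": 0.5,"xyz": [0,-3,-9],"delta_rot": [-0.1,0,0]}]'

```text
clock: 13.02
position: [621.1, -57.4, 225.1]
ee_rot: [0.035, 0.944, 0.329, 0.011]
contact_force: [-0.0, 1.2, 0.3]
gripper_width: 42.5
```

```bash
python3 look.py 12 wrist side scene
python3 - <<'E'
from h import *
for n in ["scene","side","wrist"]:
    im=get_image(n)
    for l in ["crossbar","keeper_seat","lever_pad","tab","latch_pivot"]:
        r=nets.pinpoint(im,l); print(n,l,[(np.round(L.T@(x['xyz']-PIV),1).tolist(),round(x['confidence'],2)) for x in r[:1]])
E
```

```text
wrist crop origin 160 175 2.4
side crop origin 264 152 5
scene crop origin 287 157 5
13.1667 [620.9 -54.2 224.7] [-0.2  0.4 -0. ] 42.48761462147501
scene crossbar [([83.7, -1.4, 8.7], 0.83)]
scene keeper_seat [([87.7, -3.3, 9.3], 0.84)]
scene lever_pad [([-35.3, 2.9, 33.3], 0.98)]
scene tab [([36.8, 0.3, 29.5], 0.6)]
scene latch_pivot [([5.4, -1.1, -1.3], 0.67)]
side crossbar [([84.0, -2.7, 5.0], 0.66)]
side keeper_seat [([84.5, -1.0, 3.3], 0.69)]
side lever_pad [([-38.1, -1.6, 34.9], 0.69)]
side tab [([40.4, -5.5, 27.4], 0.49)]
side latch_pivot [([3.3, -3.1, 0.2], 0.69)]
wrist crossbar []
wrist keeper_seat [([88.2, 0.8, 6.6], 0.83)]
wrist lever_pad [([-37.9, -0.4, 33.0], 0.83)]
wrist tab [([39.7, -3.2, 24.7], 0.78)]
wrist latch_pivot [([-2.4, 2.5, -0.5], 0.7)]
```

View pics/wrist12.png

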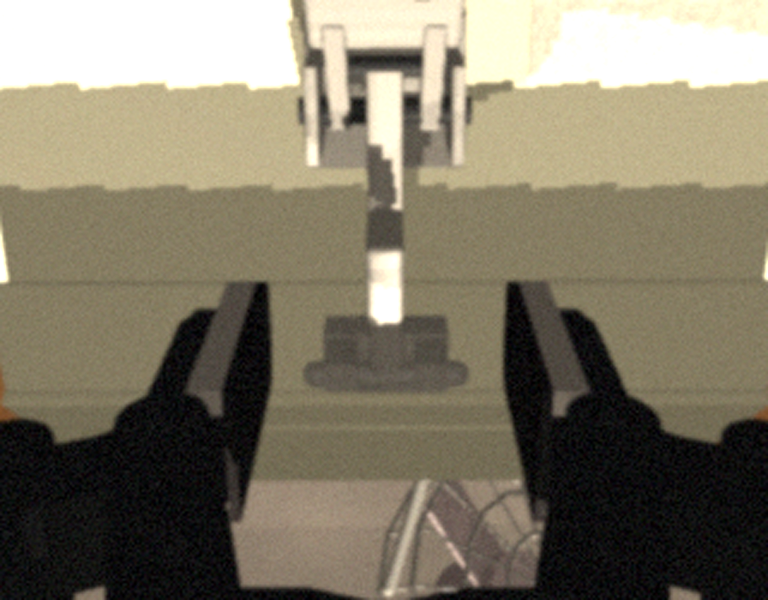

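View pics/scene12.png

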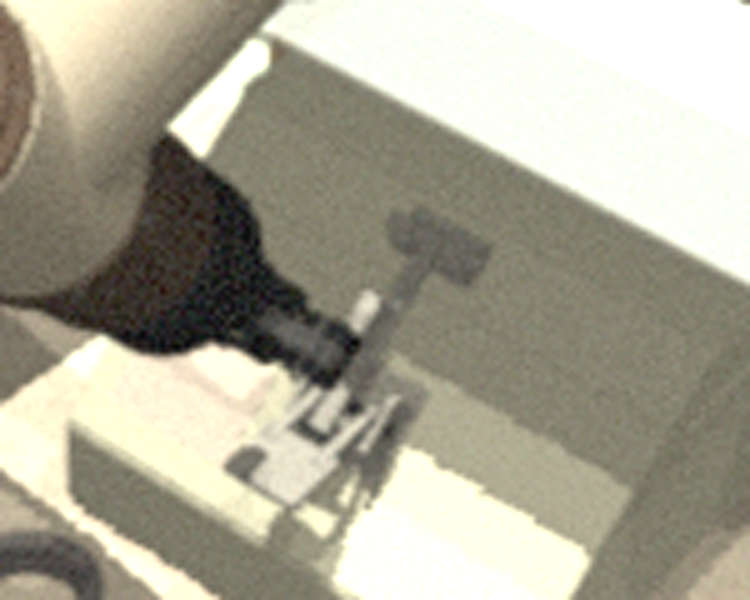

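View pics/side12.png

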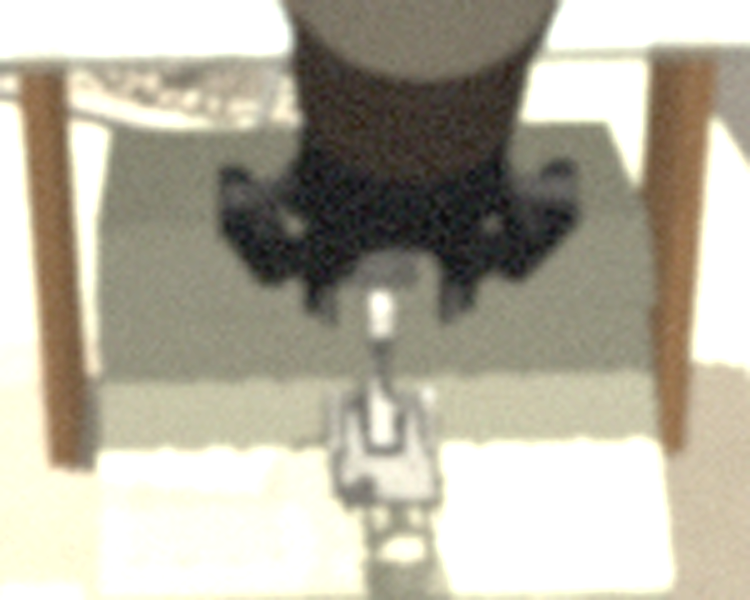

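Hooked: in the wrist view the crossbar (crop row ~375) lies behind both prongs with its ends showing at columns 315 and 457, and the lever is still up (A≈0.98). Now planning the press.

```bash
cat > press.py <<'E'
from h import *
def pose(a,tdeg,c,r=50,ylat=0):
    u=np.array([-np.cos(a),0,np.sin(a)]); n=np.array([np.sin(a),0,np.cos(a)])
    T=tool_R(YAW,np.radians(tdeg)); phi=abs(np.radians(38-np.degrees(a)-tdeg))
    F=PIV+L@(r*u+(c+11*np.sin(phi))*n+np.array([0,ylat,0])); return T,F-22*T[:,2]
if __name__=="__main__":
    import sys
    R0,p0,s=now(); print(s['clock'],p0.round(1),'tilt',np.degrees(np.arccos(-R0[2,2])), (L.T@(p0+22*R0[:,2]-PIV)).round(1))
    rows=eval(sys.argv[1]); 
    base=None
    if len(sys.argv)>2: base=pose(*eval(sys.argv[2]))
    for r in rows:
        T,p=pose(*r); print(r,p.round(1),delta(*(base if base else (R0,p0)),T,p))
E
python3 press.py "[(.95,30,40),(.85,28,20),(.78,28,8)]"
```

```text
14.0667 [621.4 -54.8 225.6] tilt 38.46145141263644 [ 16.1  -0.2 100.4]
(0.95, 30, 40) [622.4 -37.4 198.5] ([0.03, -0.31, 3.2], [0.148, 0.003, -0.005])
(0.85, 28, 20) [621.8 -46.5 174.4] ([0.02, -2.52, 4.53], [0.183, 0.003, -0.005])
(0.78, 28, 8) [621.5 -50.3 158.7] ([0.02, -3.8, 5.52], [0.183, 0.003, -0.005])
```

apply_moves --steps '[{"hand": 0,"xyz": [0,0,0],"delta_rot": [0.05,0,0]},{"hand": 0,"xyz": [0,-0.3,0.5],"delta_rot": [0.1,0,0]},{"hand": 0,"xyz": [0,-1,1.5],"delta_rot": [0.183,0,0]},{"hand": 0,"xyz": [0,-2,3],"delta_rot": [0.183,0,0]},{"hand": 0,"xyz": [0,-2.5,4.5],"delta_rot": [0.183,0,0]},{"hand": 0,"xyz": [0,-2.5,4.5],"delta_rot": [0.183,0,0]},{"hand": 0,"xyz": [0,-2.5,4.5],"delta_rot": [0.183,0,0]}]'

```text
clock: 14.65
position: [621.7, -46.3, 174.2]
ee_rot: [0.034, 0.97, 0.242, 0.007]
contact_force: [-0.5, -0.1, 0.7]
gripper_width: 0.1
```

```bash
python3 look.py 13 wrist side scene; python3 press.py "[(.78,28,6),(.74,28,2),(.74,28,-2),(.6,30,-2),(.5,32,-2),(.4,34,-2),(.3,36,-2),(.2,39,-2),(.1,42,-3),(0,45,-3),(-.1,47,-3),(-.2,48,-3),(-.244,48,-4)]"
```

```text
wrist crop origin 160 175 2.4
side crop origin 264 152 5
scene crop origin 287 157 5
14.8 [622.7 -47.  176. ] [-0.3  0.1  0.9] -0.11916988325494336
14.8 [622.7 -47.  176. ] tilt 27.953337082172403 [-12.2  -1.1  56.9]
(0.78, 28, 6) [621.5 -50.5 156.7] ([0.1, -1.23, 1.54], [-0.001, 0.004, -0.004])
(0.74, 28, 2) [621.5 -51.6 150.4] ([0.1, -1.61, 2.04], [-0.001, 0.004, -0.004])
(0.74, 28, -2) [621.4 -51.9 146.4] ([0.1, -1.82, 2.38], [-0.001, 0.004, -0.004])
(0.6, 30, -2) [621.4 -53.1 138.1] ([0.1, -2.32, 3.07], [-0.036, 0.004, -0.004])
(0.5, 32, -2) [621.3 -53.3 132. ] ([0.1, -2.63, 3.59], [-0.071, 0.004, -0.004])
(0.4, 34, -2) [621.4 -53.  126. ] ([0.1, -2.88, 4.13], [-0.106, 0.004, -0.004])
(0.3, 36, -2) [621.4 -52.  120.2] ([0.1, -3.07, 4.7], [-0.14, 0.005, -0.004])
(0.2, 39, -2) [621.5 -50.7 114.4] ([0.11, -3.23, 5.27], [-0.193, 0.005, -0.004])
(0.1, 42, -3) [621.7 -48.4 108. ] ([0.11, -3.32, 5.94], [-0.245, 0.005, -0.003])
(0, 45, -3) [621.8 -45.9 102.8] ([0.11, -3.35, 6.52], [-0.298, 0.005, -0.003])
(-0.1, 47, -3) [622.  -42.6  98. ] ([0.11, -3.27, 7.09], [-0.332, 0.005, -0.003])
(-0.2, 48, -3) [622.3 -38.8  94.3] ([0.12, -3.11, 7.61], [-0.35, 0.005, -0.003])
(-0.244, 48, -4) [622.4 -36.6  92.6] ([0.12, -3.0, 7.85], [-0.35, 0.005, -0.003])
```

View pics/wrist13.png

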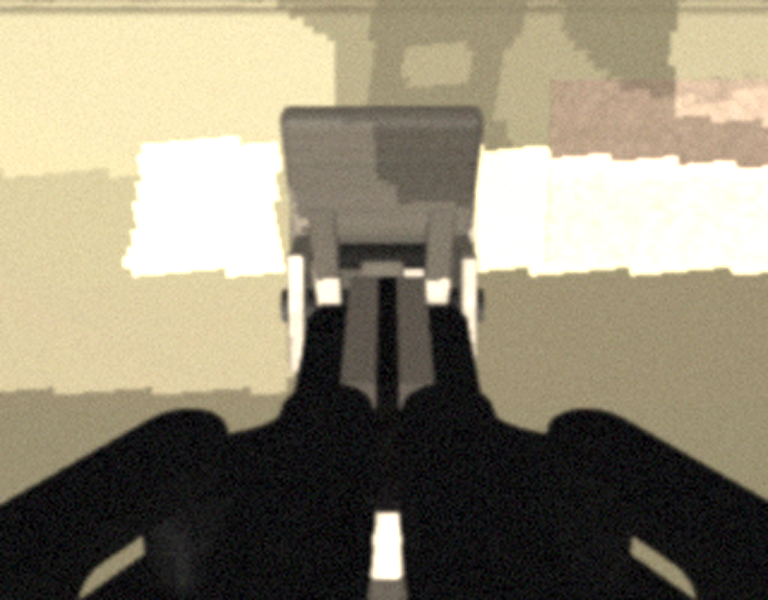

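View pics/scene13.png

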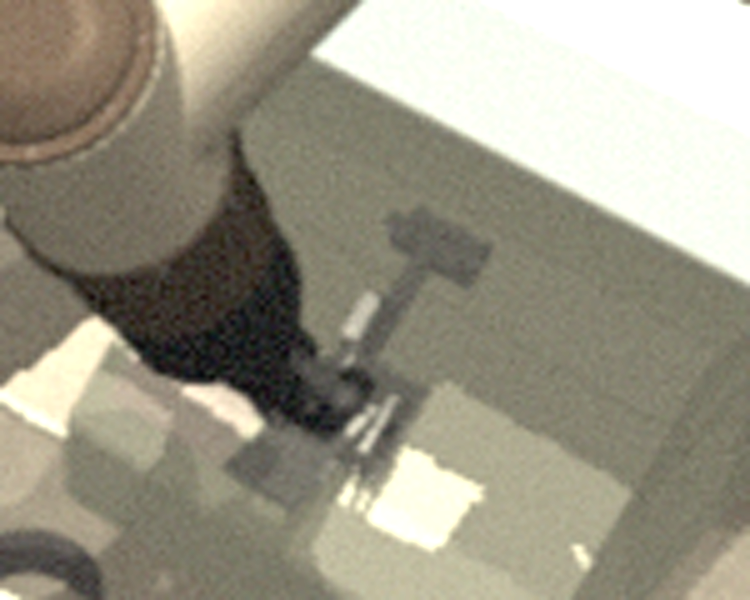

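View pics/side13.png

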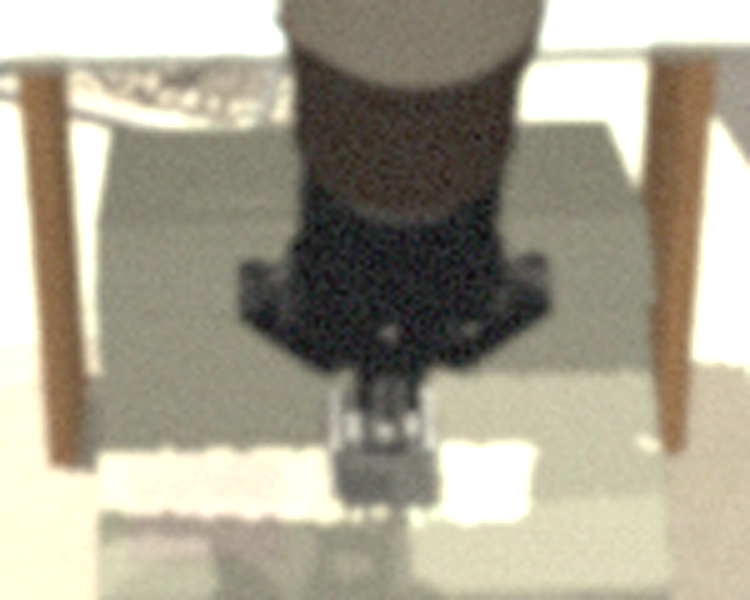

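```bash
python3 press.py "[(.78,28,6),(.74,28,2),(.74,28,-2),(.6,30,-2),(.5,32,-2),(.4,34,-2),(.3,36,-2),(.2,39,-2)]" "(.85,28,20)"
```

```text
14.8 [622.7 -47.  176. ] tilt 27.953337082172403 [-12.2  -1.1  56.9]
(0.78, 28, 6) [621.5 -50.5 156.7] ([0.0, -1.19, 1.37], [0.0, 0.0, 0.0])
(0.74, 28, 2) [621.5 -51.6 150.4] ([-0.0, -1.58, 1.88], [0.0, 0.0, 0.0])
(0.74, 28, -2) [621.4 -51.9 146.4] ([-0.0, -1.79, 2.22], [0.0, 0.0, 0.0])
(0.6, 30, -2) [621.4 -53.1 138.1] ([-0.0, -2.29, 2.9], [-0.035, 0.0, -0.0])
(0.5, 32, -2) [621.3 -53.3 132. ] ([-0.0, -2.6, 3.42], [-0.07, 0.0, 0.0])
(0.4, 34, -2) [621.4 -53.  126. ] ([-0.0, -2.85, 3.97], [-0.105, 0.0, 0.0])
(0.3, 36, -2) [621.4 -52.  120.2] ([-0.0, -3.03, 4.53], [-0.14, -0.0, 0.0])
(0.2, 39, -2) [621.5 -50.7 114.4] ([-0.0, -3.2, 5.1], [-0.192, -0.0, -0.0])
```

apply_moves --steps '[{"hand": 0,"xyz": [0,-0.8,0.9],"delta_rot": [0,0,0]},{"hand": 0,"xyz": [0,-1.2,1.4],"delta_rot": [0,0,0]},{"hand": 0,"xyz": [0,-1.4,1.65],"delta_rot": [0,0,0]},{"hand": 0,"xyz": [0,-1.58,1.9],"delta_rot": [0,0,0]},{"hand": 0,"xyz": [0,-1.7,2.05],"delta_rot": [0,0,0]},{"hand": 0,"xyz": [0,-1.8,2.2],"delta_rot": [0,0,0]},{"hand": 0,"xyz": [0,-2.05,2.55],"delta_rot": [-0.02,0,0]},{"hand": 0,"xyz": [0,-2.3,2.9],"delta_rot": [-0.035,0,0]},{"hand": 0,"xyz": [0,-2.3,2.9],"delta_rot": [-0.035,0,0]}]'

```text
clock: 15.55
position: [621.6, -53.1, 137.7]
ee_rot: [0.034, 0.965, 0.26, 0.009]
contact_force: [0.2, 0.6, 0.9]
gripper_width: -0.2
```

```bash
python3 look.py 14 wrist; python3 -c "
from h import *
R0,p0,s=now(); print(L.T@s['contact_force'], s['wrist_torque'])"
```

```text
wrist crop origin 160 175 2.4
15.6 [621.6 -53.5 137.9] [ 0.5 -0.2 -0.4] 0.12905884868020182
[-0.35922232 -0.50316005 -0.17634236] [-0.95221827  0.06772018 -0.00245911]
```

View pics/wrist14.png

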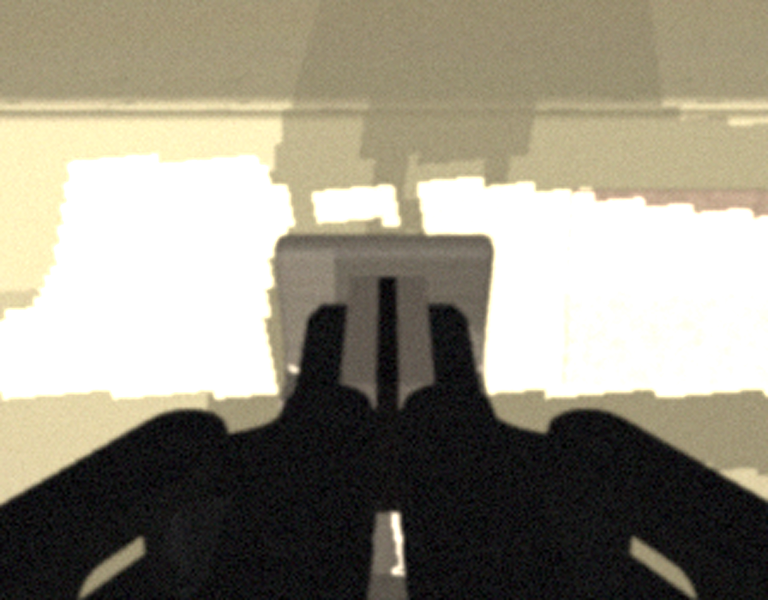

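```bash
python3 press.py "[(.5,32,-2),(.4,34,-2),(.3,36,-2),(.2,39,-2.5),(.1,42,-3),(0,45,-3),(-.1,47,-3),(-.2,48,-3),(-.244,48,-4)]" "(.6,30,-2)"
```

```text
15.6 [621.6 -53.5 137.9] tilt 30.016021130449065 [-40.1  -0.3  30.7]
(0.5, 32, -2) [621.3 -53.3 132. ] ([0.0, -0.33, 0.51], [-0.035, -0.0, 0.0])
(0.4, 34, -2) [621.4 -53.  126. ] ([0.0, -0.59, 1.05], [-0.07, 0.0, 0.0])
(0.3, 36, -2) [621.4 -52.  120.2] ([-0.0, -0.8, 1.61], [-0.105, -0.0, 0.0])
(0.2, 39, -2.5) [621.5 -50.5 113.9] ([0.0, -0.98, 2.22], [-0.157, -0.0, -0.0])
(0.1, 42, -3) [621.7 -48.4 108. ] ([0.0, -1.1, 2.84], [-0.209, -0.0, -0.0])
(0, 45, -3) [621.8 -45.9 102.8] ([0.0, -1.15, 3.42], [-0.262, -0.0, 0.0])
(-0.1, 47, -3) [622.  -42.6  98. ] ([0.0, -1.09, 3.99], [-0.297, 0.0, 0.0])
(-0.2, 48, -3) [622.3 -38.8  94.3] ([0.0, -0.95, 4.51], [-0.314, -0.0, -0.0])
(-0.244, 48, -4) [622.4 -36.6  92.6] ([0.0, -0.84, 4.76], [-0.314, -0.0, -0.0])
```

apply_moves --steps '[{"hand": 0,"xyz": [0,-0.17,0.25],"delta_rot": [-0.018,0,0]},{"hand": 0,"xyz": [0,-0.33,0.5],"delta_rot": [-0.035,0,0]},{"hand": 0,"xyz": [0,-0.46,0.78],"delta_rot": [-0.052,0,0]},{"hand": 0,"xyz": [0,-0.6,1.05],"delta_rot": [-0.07,0,0]},{"hand": 0,"xyz": [0,-0.7,1.33],"delta_rot": [-0.088,0,0]},{"hand": 0,"xyz": [0,-0.8,1.6],"delta_rot": [-0.105,0,0]},{"hand": 0,"xyz": [0,-0.9,1.9],"delta_rot": [-0.13,0,0]},{"hand": 0,"xyz": [0,-0.98,2.2],"delta_rot": [-0.157,0,0]},{"hand": 0,"xyz": [0,-0.98,2.2],"delta_rot": [-0.157,0,0]}]'

```text
clock: 16.35
position: [621.1, -51.3, 112.6]
ee_rot: [0.034, 0.942, 0.334, 0.01]
contact_force: [-0.5, -0.2, -0.7]
gripper_width: -0.1
```

```bash
python3 look.py 15 wrist; python3 -c "
from h import *
R0,p0,s=now(); print(L.T@s['contact_force'], s['wrist_torque'])"
```

```text
wrist crop origin 160 175 2.4
16.4 [621.1 -51.3 112.9] [ 1.  -0.5 -0.5] -0.026749206102981444
[-0.63340573 -1.01072632 -0.09703822] [-1.28979981  0.05496875  0.00609712]
```

View pics/wrist15.png

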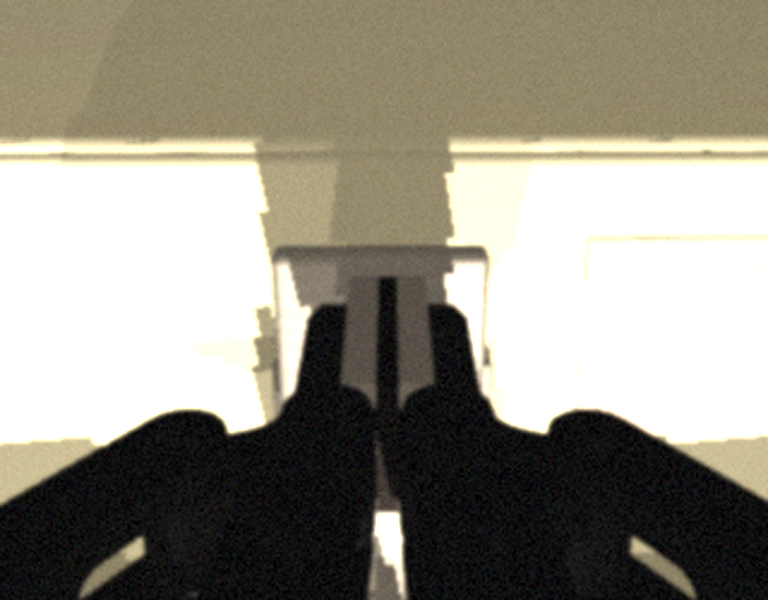

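```bash
python3 look.py 16 side scene
python3 - <<'E'
from h import *
for n in ["scene","side"]:
    im=get_image(n)
    for l in ["crossbar","keeper_seat","lever_pad","tab"]:
        r=nets.pinpoint(im,l); print(n,l,[(np.round(L.T@(x['xyz']-PIV),1).tolist(),round(x['confidence'],2)) for x in r[:1]])
E
```

```text
side crop origin 264 152 5
scene crop origin 287 157 5
16.5 [621.3 -50.9 113.6] [ 0.2  0.4 -0. ] -0.08375908085308005
scene crossbar [([82.7, -1.6, 4.7], 0.74)]
scene keeper_seat [([83.4, -4.5, 3.2], 0.95)]
scene lever_pad [([-48.8, 0.4, 8.1], 0.69)]
scene tab [([31.3, -4.2, 18.2], 0.6)]
side crossbar []
side keeper_seat []
side lever_pad [([-46.7, -1.3, 9.2], 0.52)]
side tab []
```

View pics/side16.png

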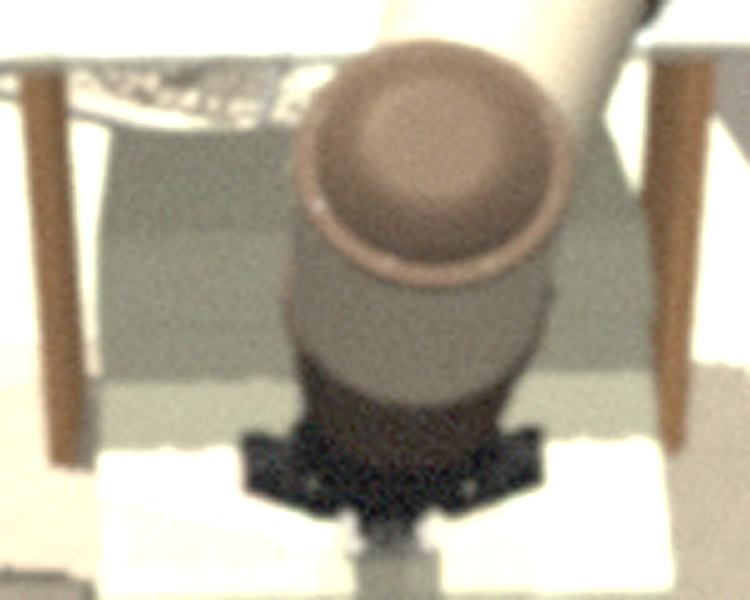

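View pics/scene16.png

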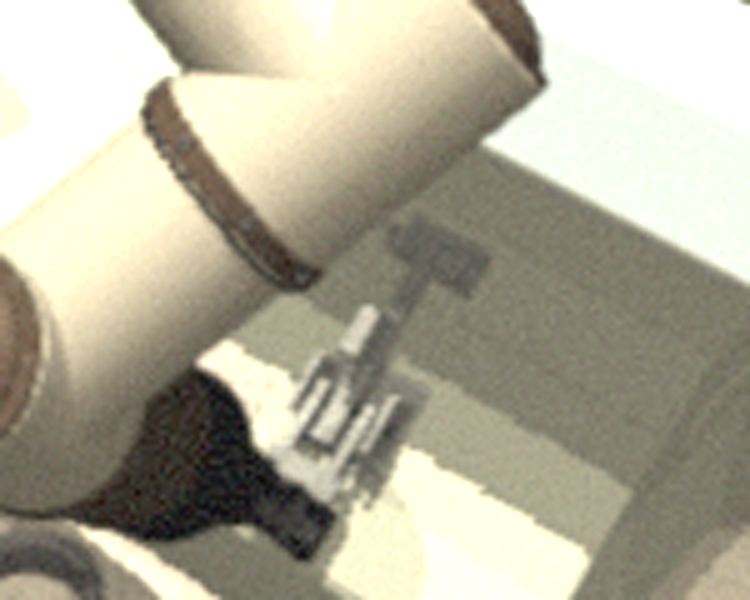

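```bash
python3 press.py "[(.1,42,-3),(0,44,-3),(-.1,46,-3),(-.2,47,-3),(-.244,47,-3),(-.244,47,-5)]" "(.2,39,-2.5)"
```

```text
17.0 [621.7 -50.5 114.5] tilt 38.97330450598122 [-48.6  -0.2  10.2]
(0.1, 42, -3) [621.7 -48.4 108. ] ([0.0, -0.21, 0.6], [-0.052, 0.0, 0.0])
(0, 44, -3) [621.8 -45.5 102.9] ([0.0, -0.31, 1.17], [-0.087, 0.0, 0.0])
(-0.1, 46, -3) [622.1 -42.2  98.2] ([-0.0, -0.34, 1.75], [-0.122, -0.0, -0.0])
(-0.2, 47, -3) [622.3 -38.7  94.7] ([0.0, -0.29, 2.24], [-0.14, 0.0, 0.0])
(-0.244, 47, -3) [622.4 -37.3  93.7] ([0.0, -0.25, 2.41], [-0.14, 0.0, 0.0])
(-0.244, 47, -5) [622.5 -35.7  92.4] ([-0.0, -0.2, 2.6], [-0.14, 0.0, 0.0])
```

apply_moves --steps '[{"hand": 0,"xyz": [0,-0.1,0.3],"delta_rot": [-0.026,0,0]},{"hand": 0,"xyz": [0,-0.2,0.6],"delta_rot": [-0.052,0,0]},{"hand": 0,"xyz": [0,-0.26,0.9],"delta_rot": [-0.07,0,0]},{"hand": 0,"xyz": [0,-0.3,1.2],"delta_rot": [-0.087,0,0]},{"hand": 0,"xyz": [0,-0.3,1.2],"delta_rot": [-0.087,0,0]}]'

```text
clock: 17.42
position: [621.5, -45.8, 101.6]
ee_rot: [0.034, 0.926, 0.375, 0.012]
contact_force: [-0.4, -0.3, -0.9]
gripper_width: -0.0
```

```bash
python3 look.py 17 wrist; python3 -c "
from h import *
R0,p0,s=now(); print(L.T@s['contact_force'], s['wrist_torque'],(L.T@(p0+22*R0[:,2]-PIV)).round(1))"
```

```text
wrist crop origin 160 175 2.4
17.4667 [621.6 -45.8 101.9] [-0.5  0.5  0.1] 0.02744136132657451
[ 0.41927768  0.50119962 -0.2612798 ] [-1.39589151  0.07000837  0.02913522] [-50.8   0.2  -2.4]
```

View pics/wrist17.png

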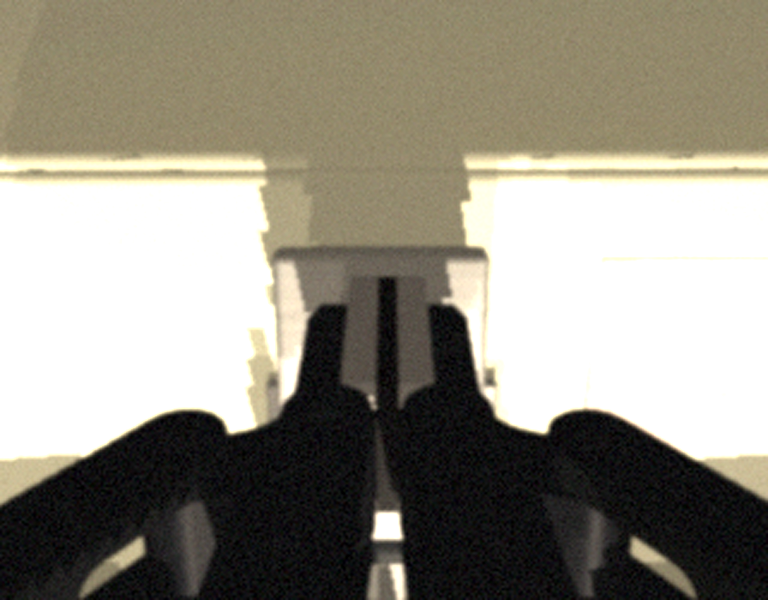

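apply_moves --steps '[{"hand": 0,"xyz": [0,-0.02,0.3],"delta_rot": [-0.017,0,0]},{"hand": 0,"xyz": [0,-0.03,0.55],"delta_rot": [-0.035,0,0]},{"hand": 0,"xyz": [0,0,0.8],"delta_rot": [-0.045,0,0]},{"hand": 0,"xyz": [0,0.03,1.05],"delta_rot": [-0.052,0,0]},{"hand": 0,"xyz": [0,0.03,1.05],"delta_rot": [-0.052,0,0]}]'

```text
clock: 17.88
position: [622.5, -40.7, 97.6]
ee_rot: [0.031, 0.917, 0.397, 0.014]
contact_force: [-3.7, -7.7, 9.2]
gripper_width: -0.0
```

```bash
python3 look.py 18 wrist scene; python3 -c "
from h import *
R0,p0,s=now(); print(L.T@s['contact_force'], s['wrist_torque'],(L.T@(p0+22*R0[:,2]-PIV)).round(1))
im=get_image('scene')
for l in ['crossbar','keeper_seat','lever_pad','tab']:
        r=nets.pinpoint(im,l); print(l,[(np.round(L.T@(x['xyz']-PIV),1).tolist(),round(x['confidence'],2)) for x in r[:1]])"
```

```text
wrist crop origin 160 175 2.4
scene crop origin 287 157 5
17.9833 [622.5 -40.7  97.6] [-3.9 -8.7  8.3] -0.05251980797562783
[-1.89653396  3.30179994 12.013272  ] [-1.42796137  0.62937482  0.6064906 ] [-48.3  -0.4  -8.9]
crossbar [([29.9, -0.1, 17.5], 0.34)]
keeper_seat [([83.9, -4.1, 7.7], 0.76)]
lever_pad [([-48.1, -2.5, -10.8], 0.62)]
tab [([28.2, 0.3, 17.9], 0.48)]
```

View pics/wrist18.png

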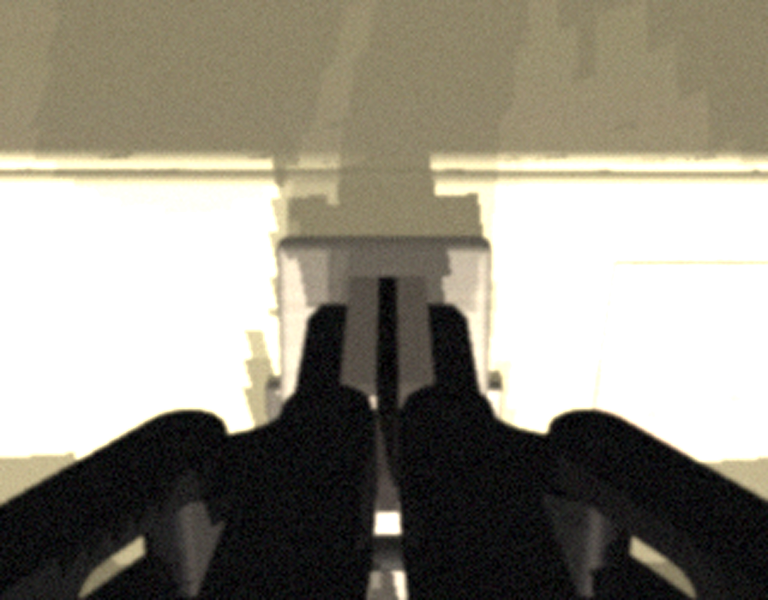

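View pics/scene18.png

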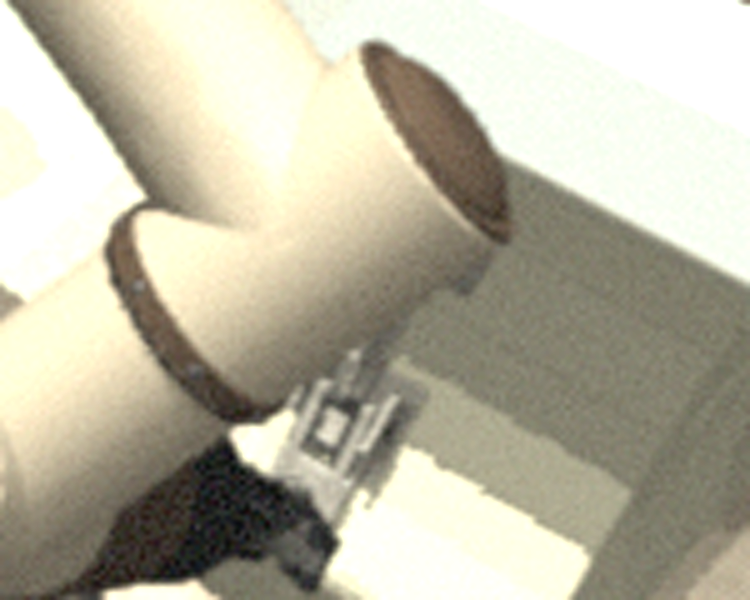

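apply_moves --steps '[{"hand": 0,"xyz": [0,0,0.15],"delta_rot": [0,0,0]},{"hand": 0,"xyz": [0,0,0.3],"delta_rot": [0,0,0]},{"hand": 0,"xyz": [0,0,0.3],"delta_rot": [0,0,0]}]'

```text
clock: 18.48
position: [622.6, -40.4, 97.5]
ee_rot: [0.03, 0.918, 0.396, 0.015]
contact_force: [-5.3, -15.7, 15.0]
gripper_width: 0.1
```

```bash
python3 -c "
from h import *
R0,p0,s=now(); print(L.T@s['contact_force'], s['wrist_torque'],(L.T@(p0+22*R0[:,2]-PIV)).round(1))"
```

```text
[-3.3663426   4.31658983 21.70739869] [-1.04253736  1.11491407  1.09168705] [-48.3  -0.5  -9.2]
```

At a hard stop (22 N, only 0.3 mm further travel). Backing off to check.

apply_moves --steps '[{"hand": 0,"xyz": [0,0,-1],"delta_rot": [0,0,0]},{"hand": 0,"xyz": [0,0,-3],"delta_rot": [0,0,0]},{"hand": 0,"xyz": [0,0,-6],"delta_rot": [0,0,0]},{"hand": 0,"xyz": [0,0.5,-9],"delta_rot": [0.05,0,0]},{"hand": 0,"xyz": [0,1,-12],"delta_rot": [0.1,0,0]},{"hand": 0,"xyz": [0,1,-13],"delta_rot": [0.1,0,0]},{"hand": 0,"xyz": [0,1,-13],"delta_rot": [0.1,0,0]},{"hand": 0,"xyz": [0,1,-13],"delta_rot": [0.1,0,0]}]'

```text
clock: 19.15
position: [616.4, -123.1, 189.6]
ee_rot: [0.033, 0.935, 0.353, 0.012]
contact_force: [-0.7, -0.1, -0.7]
gripper_width: 0.2
```

```bash
python3 look.py 19 wrist scene side; python3 -c "
from h import *
for n in ['scene','side','wrist']:
  im=get_image(n)
  for l in ['crossbar','keeper_seat','lever_pad','tab','latch_pivot']:
        r=nets.pinpoint(im,l); print(n,l,[(np.round(L.T@(x['xyz']-PIV),1).tolist(),round(x['confidence'],2)) for x in r[:1]])"
```

```text
wrist crop origin 160 175 2.4
scene crop origin 287 157 5
side crop origin 264 152 5
19.3 [ 615.9 -122.6  187.9] [-0.   0.4 -0. ] 0.14336438660411333
scene crossbar [([81.9, -4.0, 5.6], 0.67)]
scene keeper_seat [([87.6, -4.1, 5.2], 0.63)]
scene lever_pad [([-47.8, -4.7, -10.5], 0.69)]
scene tab [([31.4, 1.8, 16.5], 0.82)]
scene latch_pivot [([2.6, -1.0, -1.4], 0.67)]
side crossbar []
side keeper_seat []
side lever_pad [([-50.4, 0.0, -9.5], 0.67)]
side tab []
side latch_pivot [([3.7, -0.5, -0.4], 0.72)]
wrist crossbar []
wrist keeper_seat [([81.2, -1.1, 2.1], 0.94)]
wrist lever_pad []
wrist tab []
wrist latch_pivot [([0.2, 0.1, 0.3], 0.58)]
```

View pics/wrist19.png

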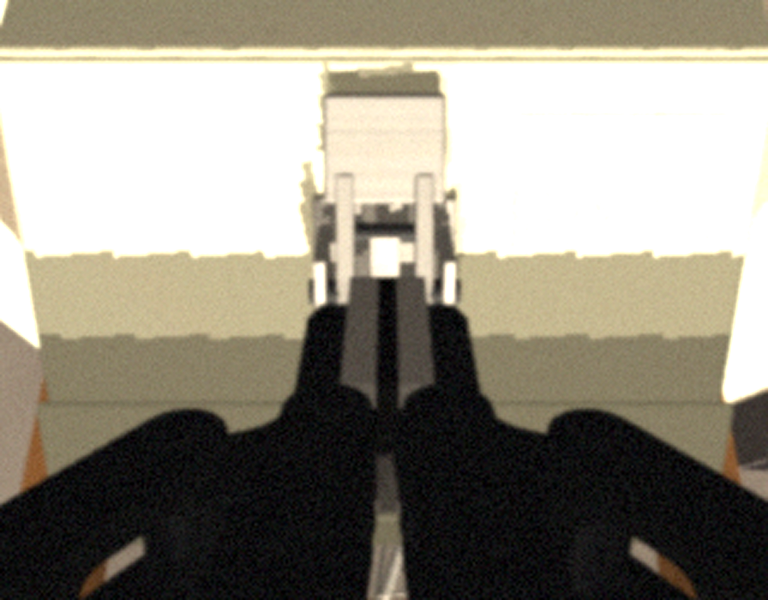

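View pics/scene19.png

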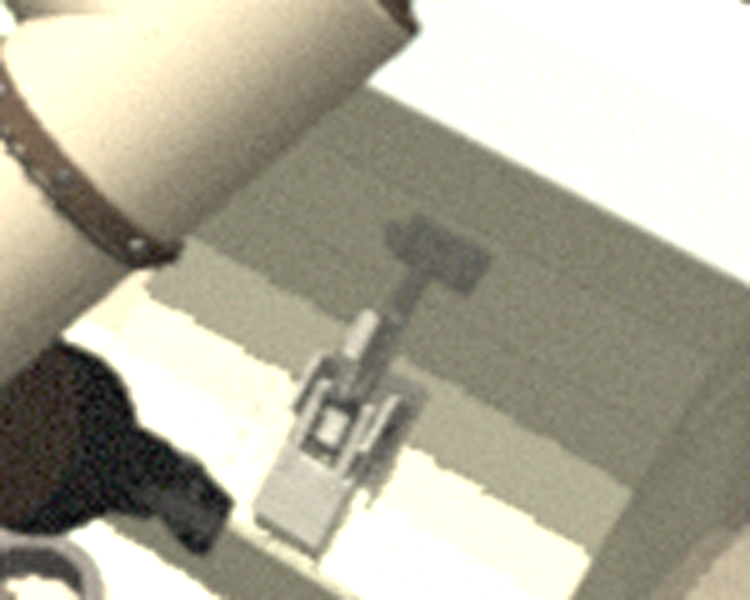

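View pics/side19.png

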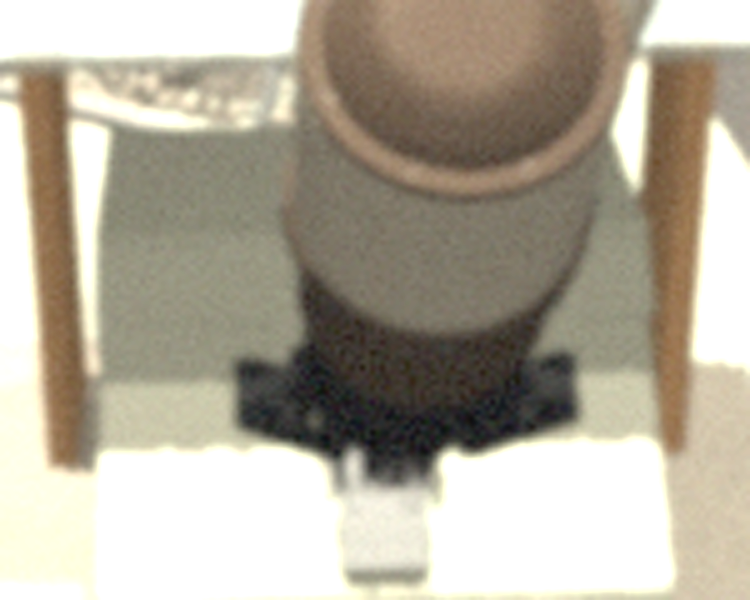

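apply_moves --steps '[{"hand": 0.3,"xyz": [0,2,-0.6],"delta_rot": [0,0,0]},{"hand": 0.6,"xyz": [0,4.5,-1.2],"delta_rot": [0,0,0]},{"hand": 0.6,"xyz": [0,7,-1.8],"delta_rot": [0,0,0]},{"hand": 0.6,"xyz": [0,7,-1.8],"delta_rot": [0,0,0]},{"hand": 0.6,"xyz": [0,7,-1.8],"delta_rot": [0,0,0]}]'

```text
clock: 20.62
position: [619.9, -82.3, 251.5]
ee_rot: [0.031, 0.936, 0.351, 0.014]
contact_force: [0.1, 0.0, -0.6]
gripper_width: 51.1
```

```bash
python3 look.py 20 wrist side scene
python3 - <<'E'
from h import *
v=np.load('wrist20.npy'); im=dict(fx=v[0],fy=v[0],cx=v[1],cy=v[2],origin=v[3:6],orientation=v[6:10])
for nm,K in [('ajar',(87,7.6)),('closed',(81,0))]:
    r=lambda d:((proj(im,PIV+L@(np.array([K[0],0,K[1]])+np.array(d)))-[160,175])*2.4).round().tolist()
    print(nm,'frontTop',r([-9,9,10.5]),'lipTop',r([.5,9,10.5]),'seat',r([0,26,0]))
im=get_image('wrist')
for l in ['crossbar','keeper_seat','lever_pad','tab','latch_pivot']:
        r=nets.pinpoint(im,l); print(l,[(np.round(L.T@(x['xyz']-PIV),1).tolist(),round(x['confidence'],2)) for x in r[:1]])
E
```

```text
wrist crop origin 160 175 2.4
side crop origin 264 152 5
scene crop origin 287 157 5
20.7667 [619.  -83.1 248.5] [-0.2 -0.3 -0.9] 51.5015521704257
ajar frontTop [413.0, 300.0] lipTop [413.0, 324.0] seat [460.0, 307.0]
closed frontTop [413.0, 274.0] lipTop [413.0, 297.0] seat [459.0, 281.0]
crossbar [([80.7, -0.4, 6.0], 0.62)]
keeper_seat [([82.0, 0.0, 1.6], 0.82)]
lever_pad [([-48.8, -0.8, -8.3], 0.72)]
tab [([33.8, -0.9, 18.8], 0.64)]
latch_pivot [([1.1, 1.1, 1.4], 0.63)]
```

View pics/wrist20.png

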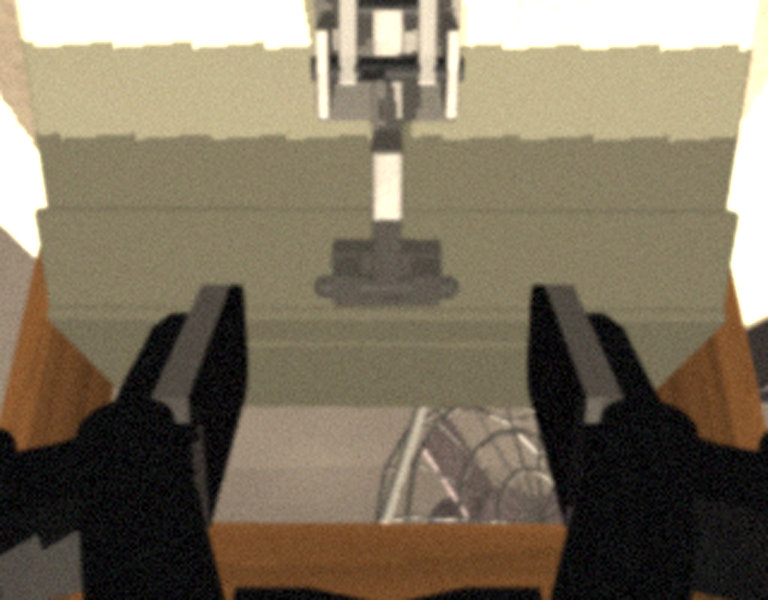

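View pics/raw_side20.png

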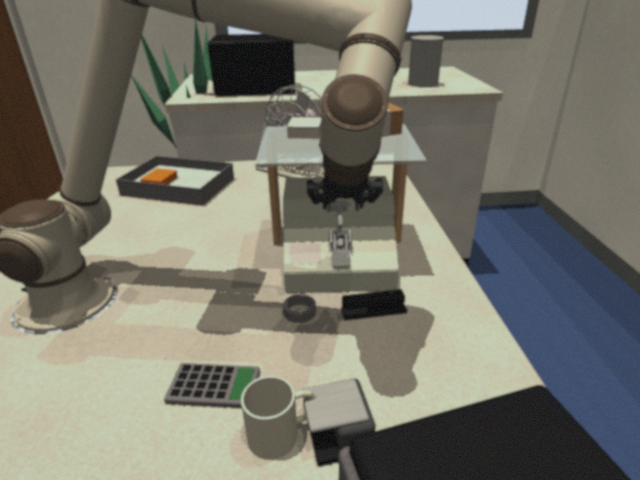

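The crossbar (crop row ~288, ends at columns 317 and 458) is behind the prongs, the lever is flat, and the tape, stapler, mug, punch and calculator stand at their original pixels. Handing in.

```bash
python3 -c "
from h import *
print(workorder.job_done()); s=telemetry.read_state(); print(s['clock'],s['contact_force'])"
```

```text
the job is handed in; nothing more can be done
None
the job is handed in; nothing more can be done
```

The latch is closed: I hooked the draw bar over the keeper with the lever still up, then pressed the lever flat, and handed the job in at about 21 s of the 48 s.

- **Hooking:** I gripped the tab, swung the bar down behind the prongs and pulled it back until it caught. Pulling back met about 6 N, and a test lift met about 11 N. With the hand clear, the pictures showed the crossbar behind both prongs and the lever at about A = 0.98.
- **Pressing:** I pushed the pad down with the shut fingers until it reached a hard stop, where 22 N moved it only 0.3 mm further. I then let go and backed away.
- **Last checks:** The lever looks flat. The pad readings average about 9 mm behind the pin, where fully flat is 12 mm and dead centre is about 0. That puts it past dead centre, at A of about 0.05 ± 0.05. The crossbar is still hooked. The tape, stapler, mug, punch and calculator look unmoved, and the force on the arm reads about zero.

Some readings disagreed:
- **Press force:** I felt almost no force while pressing, though up to about 10 N was expected. Force only appeared at the stop.
- **Lid position:** Most last keeper readings put the lid 5 to 6 mm lower than ajar and about 1 to 2 mm above my estimate of fully closed. One reading from the scene camera was farther off, at x = 87.6 mm, close to the ajar position. I take the 1 to 2 mm as measurement error, but did not confirm it separately.
- **Heights in the grip:** Heights worked out from the hand were about 3 mm off from the camera while gripping the tab, so I corrected for that.

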